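# Put the washed tofu press back together

## Robot

A 6-joint arm with a two-finger parallel gripper is mounted at the origin on the work surface. World frame = base frame: x ahead of the robot, y to its left, z up, the work surface at z = 0. Lengths are in m, angles in degrees, forces in N, time in s.
With the tool pointing down it reaches from about 0.3 to 0.75 m from the base axis. Payload 8.5 kg.
Tool frame: the origin (TCP) lies at the very end of the fingers, on their centre line; the grasp point (between the pads) lies 19 mm behind it; z points along the fingers, y is the line along which they close (so a half turn about z gives the same grasp; the last joint's range is limited). The gripper opens to 85 mm and grips with 20 to 120 N. Pads are 22 mm wide; open, the fingers measure 114 mm over their backs; the gripper's body (76 mm by 85 mm) begins 54 mm behind the grasp point. The pads swing forward as they close: fully open they stand 13 mm farther back than shut.
Start: joints at [55.56, 21.807, 74.336, -0, 83.858, -12.336], TCP at [0.207, 0.51, 0.231] pointing down, gripper open.
Joint ranges: [-178.18, 178.18], [-50.72, 133.34], [12.68, 142.11], [-81.47, 261.47], [9.98, 163.14], [-165.26, 165.26]. Speed limits (degrees/s): [136.94, 136.94, 180, 180, 180, 180].

## Interface

Orientations are given as a 3x3 rotation matrix whose columns are the frame's x, y, z axes.
In Python, from rig import observe, cams, ticket gives the robot as it stands.
- The arm moves only by the tool move_arm, never from a script. Its arguments are lists of equal length, an entry for each row: "jaw": the finger opening in cm, from 0 to 8.54; "dp": the shift along the tool's x, y, z in cm, a list of three; "turn": the turn, a rotation vector about the tool's x, y, z in rad, a list of three. In form: {"jaw": [jaw, ...], "dp": [[tx, ty, tz], ...], "turn": [[wx, wy, wz], ...]}. A call has 1 to 12 rows; each row shifts and turns the commanded pose from where the row before left it, along the tool's axes as they then stand; what a row does not reach is not made up. A row lasts 1/12 s, in which the tool goes at most 41.7 mm and 7.16 degrees, less where a joint would pass 70% of its speed; a pose out of reach is approached as far as the arm can. A call is refused whole if a number of a shift passes 4.17 or a number of a turn 0.125, either way. A call with a gripper value outside its range is refused whole. The fingers move at their own pace and stop on an object; "force" is the grip in N (left out, the last holds). Time passes only in rows, so rows that do not move let the fingers close. It gives the time, the measured TCP pose, the force, the opening and the grip force at its end, in the units of the state.
- observe(): the state, without advancing time (a new reading comes with each control period).
- cams.get_image(name): name is "scene" or "side" or "wrist"; returns (picture, depth): 384x512x3 uint8, red, green, blue; 384x512 float32, m along the optical axis (not along the pixel's ray), 0 where there is no reading.
- cams.calibration(name): a dict with "vertical_fov" (degrees; the focal length in pixels is half the picture's height over the tangent of half this angle, whatever the lens; pixels are square), "cx", "cy" (the principal point, pixels), "view" (4x4, takes a point from world to camera coordinates); the wrist camera has in their place "tool_from_camera" (4x4, takes a point from camera to tool coordinates, whose origin is the TCP and whose axes are the flange's). Camera axes: x right, y up, looking along -z (the intrinsics and any distortion apply to the point x, -y, -z); pixel columns grow to the right and rows downward; lengths in m; the calibration is good to about 2 mm. A picture is of the moment at which its call begins: read the wrist's pose just before it. calibration takes no time and is no camera call.
- ticket.close_job(): hands the job in; it is judged then, once.
Trained networks look in the newest picture that a camera, given by its name, has taken for a name from the list of things; names that differ only in an ending like _2 or _b are one class to them, and where a whole thing is asked for, a point or a joint stands for the part that bears it (a point fixed in the world has none). Each returns a list of dicts, best first, with "p" (0 to 1); they miss things now and then, are a little off and sometimes report something else, mostly with a low value. They report only what shows in the picture. A call takes as long as a camera call. They do not tell look-alikes from the thing itself.
- cams.spot_in(camera, query): "box" ([centre column, centre row, width, height] as shares, 0 to 1, of the picture: columns of its width, rows of its height, round what is visible of it).
- cams.outline_of(camera, query): "mask" (384x512 bool, what is visible of it) and "box" ([centre column, centre row, width, height] as shares, 0 to 1, of the picture: columns of its width, rows of its height, round what is visible of it).
- cams.mark_of(camera, query): "location" ([column, row] as shares, 0 to 1, of the picture: columns of its width, rows of its height: a listed point, or the origin of a listed thing).
The state is a dict: "time_s": time; "q": joint angles; "qvel": joint speeds; "joint_efforts": joint torques, N m; "position": TCP position; "tool_rot": TCP orientation; "ft_force": force on the tool from outside, world axes, zero at the start; "wrist_torque": the same for the moment, N m; "grip_width": finger opening in m; "gripper_force": force on a finger pad.
Only numpy, scipy, OpenCV 4.12 (cv2) and the standard library are available. Lean on these libraries where they do the work, as an engineer would, in place of code of your own. Each camera call takes 0.05 s, during which the arm holds its last target. There are 200 camera calls.

## Task

Put the washed tofu press back together: lower the white pressing plate over the four rods until it lies flat on the tray; then lift every spring up off its drying peg and thread it down over a rod, any rods you like, one spring to a rod, with a slight twist if its coils snag, until it stands on the plate; and slip a black knob over the rod on top of each spring (spare knobs may stay where they are). Lower the plate and springs all the way rather than letting them drop, and leave the other things on the counter where they are.

Things in the scene. Friction and masses are not known exactly. Their poses are not given: they have to be found in the camera images.
- press: tofu press base, immovable: steel drip tray 146 x 176 mm, floor 20 mm above the counter, rim 30 mm high, with four upright round rods 16 mm thick at (+-40, +-55) mm, 122 mm above the counter at their tips, which narrow to 9 mm over the last 6 mm. Origin: middle of the underside, on the counter; z up, y along the long side
- rod1 (a point): tip (top centre) of rod 1 of the press, 122 mm above the counter and 102 mm above the tray floor
- rod2 (a point): tip (top centre) of rod 2 of the press, 122 mm above the counter and 102 mm above the tray floor
- rod3 (a point): tip (top centre) of rod 3 of the press, 122 mm above the counter and 102 mm above the tray floor
- rod4 (a point): tip (top centre) of rod 4 of the press, 122 mm above the counter and 102 mm above the tray floor
- plate: white pressing plate 116 x 146 x 6 mm, about 0.3 kg, flat on the counter; four 22 mm through holes at (+-40, +-55) mm to match the rods (fits either way round). Steel handle bar over the middle, along y: 84 long, 14 wide, 12 high, centre 50 mm above the underside, clear beneath. Origin: middle of the underside; z up, y the long side. Seated, its underside is 20 mm above the counter
- plate_handle (a point): centre of the handle bar of the plate, 50 mm above the plate's underside
- rack: grey drying rack fixed to the counter: a tray 150 x 150 mm with four upright pegs 11 mm thick at (+-45, +-45) mm. Each peg carries a round collar 44 mm wide, its top 36 mm above the counter, and ends 98 mm above the counter. Origin: middle of the underside; z up
- peg1 (a point): tip of peg 1 of the rack, 98 mm above the counter
- peg2 (a point): tip of peg 2 of the rack, 98 mm above the counter
- peg3 (a point): tip of peg 3 of the rack, 98 mm above the counter
- peg4 (a point): tip of peg 4 of the rack, 98 mm above the counter
- spring1: stiff steel compression spring (take it as rigid), 75 long, 38 outside, at least 23 mm inside, wire 4, 5 open coils, flat ends, 60 g. All are alike; either end may go down. Starts upright round a peg, lower end on its collar 36 mm above the counter. 2 to 4 are there; None if absent. Origin: centre of the lower end; z along the axis. On its rod it stands on the plate, lower end 26 mm above the counter
- spring2: stiff steel compression spring (take it as rigid), 75 long, 38 outside, at least 23 mm inside, wire 4, 5 open coils, flat ends, 60 g. All are alike; either end may go down. Starts upright round a peg, lower end on its collar 36 mm above the counter. 2 to 4 are there; None if absent. Origin: centre of the lower end; z along the axis. On its rod it stands on the plate, lower end 26 mm above the counter
- spring3: stiff steel compression spring (take it as rigid), 75 long, 38 outside, at least 23 mm inside, wire 4, 5 open coils, flat ends, 60 g. All are alike; either end may go down. Starts upright round a peg, lower end on its collar 36 mm above the counter. 2 to 4 are there; None if absent. Origin: centre of the lower end; z along the axis. On its rod it stands on the plate, lower end 26 mm above the counter
- spring4: stiff steel compression spring (take it as rigid), 75 long, 38 outside, at least 23 mm inside, wire 4, 5 open coils, flat ends, 60 g. All are alike; either end may go down. Starts upright round a peg, lower end on its collar 36 mm above the counter. 2 to 4 are there; None if absent. Origin: centre of the lower end; z along the axis. On its rod it stands on the plate, lower end 26 mm above the counter
- knob1: black star knob, 44 mm wide, 31 mm high, about 50 g, closed on top, with a plain bore from below 22 mm wide and 24 mm deep that slips freely over a rod. Four are there, standing bore down on the counter. Origin: middle of the underside; z up. On its rod it rests on the spring's top, its underside 101 mm above the counter
- knob2: black star knob, 44 mm wide, 31 mm high, about 50 g, closed on top, with a plain bore from below 22 mm wide and 24 mm deep that slips freely over a rod. Four are there, standing bore down on the counter. Origin: middle of the underside; z up. On its rod it rests on the spring's top, its underside 101 mm above the counter
- knob3: black star knob, 44 mm wide, 31 mm high, about 50 g, closed on top, with a plain bore from below 22 mm wide and 24 mm deep that slips freely over a rod. Four are there, standing bore down on the counter. Origin: middle of the underside; z up. On its rod it rests on the spring's top, its underside 101 mm above the counter
- knob4: black star knob, 44 mm wide, 31 mm high, about 50 g, closed on top, with a plain bore from below 22 mm wide and 24 mm deep that slips freely over a rod. Four are there, standing bore down on the counter. Origin: middle of the underside; z up. On its rod it rests on the spring's top, its underside 101 mm above the counter
- bowl_large: stoneware pinch bowl 90 mm wide, 43 mm high; bystander. Origin: middle of the underside
- bowl_walnuts: stoneware pinch bowl 80 mm wide, 38 mm high, holding a few walnuts; bystander. Origin: middle of the underside
- bowl_small: stoneware pinch bowl 70 mm wide, 33 mm high; bystander. Origin: middle of the underside
- scraper: mint silicone scraper 210 mm long lying along its x axis, 12 mm high; bystander
Not all that is in view belongs to the job. What is shaped like the spring2 but green is not meant. Leave any orange look-alike of the knob1 alone.

How it is judged (in metres and radians):
On the way, in this order (a step that is already met when the one before it is completed fails the run):
1. the plate lies flat on the tray with the four rods through its holes (z of plate in the frame of press below 0.025 m and horizontal distance between plate and press below 0.008 m and angle between the x axis of plate and the x axis of press, either way round below 0.15 rad and angle between plate's own z axis and vertical below 0.06 rad), for 0.2 s.
2. every spring is threaded down over a rod and stands on the plate ((horizontal distance between spring1 and rod1 below 0.01 m or horizontal distance between spring1 and rod2 below 0.01 m or horizontal distance between spring1 and rod3 below 0.01 m or horizontal distance between spring1 and rod4 below 0.01 m) and ((z of spring1 in the frame of press below 0.033 m and angle between spring1's own z axis and vertical below 0.12 rad) or (z of spring1 in the frame of press below 0.108 m and angle between spring1's own z axis and vertical above 3.02 rad)) and (horizontal distance between spring2 and rod1 below 0.01 m or horizontal distance between spring2 and rod2 below 0.01 m or horizontal distance between spring2 and rod3 below 0.01 m or horizontal distance between spring2 and rod4 below 0.01 m) and ((z of spring2 in the frame of press below 0.033 m and angle between spring2's own z axis and vertical below 0.12 rad) or (z of spring2 in the frame of press below 0.108 m and angle between spring2's own z axis and vertical above 3.02 rad)) and (horizontal distance between spring3 and rod1 below 0.01 m or horizontal distance between spring3 and rod2 below 0.01 m or horizontal distance between spring3 and rod3 below 0.01 m or horizontal distance between spring3 and rod4 below 0.01 m) and ((z of spring3 in the frame of press below 0.033 m and angle between spring3's own z axis and vertical below 0.12 rad) or (z of spring3 in the frame of press below 0.108 m and angle between spring3's own z axis and vertical above 3.02 rad)) and (horizontal distance between spring4 and rod1 below 0.01 m or horizontal distance between spring4 and rod2 below 0.01 m or horizontal distance between spring4 and rod3 below 0.01 m or horizontal distance between spring4 and rod4 below 0.01 m) and ((z of spring4 in the frame of press below 0.033 m and angle between spring4's own z axis and vertical below 0.12 rad) or (z of spring4 in the frame of press below 0.108 m and angle between spring4's own z axis and vertical above 3.02 rad))), for 0.2 s.
3. every spring is capped with a knob resting on it (all of step 2 and ((horizontal distance between knob1 and spring1 below 0.014 m and z of knob1 in the frame of press between 0.093 and 0.109 m and angle between knob1's own z axis and vertical below 0.15 rad) or (horizontal distance between knob2 and spring1 below 0.014 m and z of knob2 in the frame of press between 0.093 and 0.109 m and angle between knob2's own z axis and vertical below 0.15 rad) or (horizontal distance between knob3 and spring1 below 0.014 m and z of knob3 in the frame of press between 0.093 and 0.109 m and angle between knob3's own z axis and vertical below 0.15 rad) or (horizontal distance between knob4 and spring1 below 0.014 m and z of knob4 in the frame of press between 0.093 and 0.109 m and angle between knob4's own z axis and vertical below 0.15 rad)) and ((horizontal distance between knob1 and spring2 below 0.014 m and z of knob1 in the frame of press between 0.093 and 0.109 m and angle between knob1's own z axis and vertical below 0.15 rad) or (horizontal distance between knob2 and spring2 below 0.014 m and z of knob2 in the frame of press between 0.093 and 0.109 m and angle between knob2's own z axis and vertical below 0.15 rad) or (horizontal distance between knob3 and spring2 below 0.014 m and z of knob3 in the frame of press between 0.093 and 0.109 m and angle between knob3's own z axis and vertical below 0.15 rad) or (horizontal distance between knob4 and spring2 below 0.014 m and z of knob4 in the frame of press between 0.093 and 0.109 m and angle between knob4's own z axis and vertical below 0.15 rad)) and ((horizontal distance between knob1 and spring3 below 0.014 m and z of knob1 in the frame of press between 0.093 and 0.109 m and angle between knob1's own z axis and vertical below 0.15 rad) or (horizontal distance between knob2 and spring3 below 0.014 m and z of knob2 in the frame of press between 0.093 and 0.109 m and angle between knob2's own z axis and vertical below 0.15 rad) or (horizontal distance between knob3 and spring3 below 0.014 m and z of knob3 in the frame of press between 0.093 and 0.109 m and angle between knob3's own z axis and vertical below 0.15 rad) or (horizontal distance between knob4 and spring3 below 0.014 m and z of knob4 in the frame of press between 0.093 and 0.109 m and angle between knob4's own z axis and vertical below 0.15 rad)) and ((horizontal distance between knob1 and spring4 below 0.014 m and z of knob1 in the frame of press between 0.093 and 0.109 m and angle between knob1's own z axis and vertical below 0.15 rad) or (horizontal distance between knob2 and spring4 below 0.014 m and z of knob2 in the frame of press between 0.093 and 0.109 m and angle between knob2's own z axis and vertical below 0.15 rad) or (horizontal distance between knob3 and spring4 below 0.014 m and z of knob3 in the frame of press between 0.093 and 0.109 m and angle between knob3's own z axis and vertical below 0.15 rad) or (horizontal distance between knob4 and spring4 below 0.014 m and z of knob4 in the frame of press between 0.093 and 0.109 m and angle between knob4's own z axis and vertical below 0.15 rad))), for 0.2 s.
At the end, for the whole second after the job is handed in: Plate underside under 25 mm up, within 8 mm and 0.15 rad of the press (either way round), tilt under 0.06. Every spring present round a rod, within 10 mm of its axis, lower end under 33 mm up, tilt under 0.12; a knob on it within 14 mm, underside 93 to 109 mm up, tilt under 0.15 (all of step 1 and all of step 3); the robot touches nothing.
It fails at once if a pinch bowl or the scraper is pushed more than 30 mm from its place (distance of any of bowl_large, bowl_walnuts, bowl_small, scraper from where it was at the start of the episode above 0.03 m).
It fails at once if a spring is let drop down a rod (faster than 0.7 m/s) instead of being lowered ((linear speed of spring1 above 0.7 m/s and z of spring1 in the frame of press below 0.1 m and (horizontal distance between spring1 and rod1 below 0.012 m or horizontal distance between spring1 and rod2 below 0.012 m or horizontal distance between spring1 and rod3 below 0.012 m or horizontal distance between spring1 and rod4 below 0.012 m)) or (linear speed of spring2 above 0.7 m/s and z of spring2 in the frame of press below 0.1 m and (horizontal distance between spring2 and rod1 below 0.012 m or horizontal distance between spring2 and rod2 below 0.012 m or horizontal distance between spring2 and rod3 below 0.012 m or horizontal distance between spring2 and rod4 below 0.012 m)) or (linear speed of spring3 above 0.7 m/s and z of spring3 in the frame of press below 0.1 m and (horizontal distance between spring3 and rod1 below 0.012 m or horizontal distance between spring3 and rod2 below 0.012 m or horizontal distance between spring3 and rod3 below 0.012 m or horizontal distance between spring3 and rod4 below 0.012 m)) or (linear speed of spring4 above 0.7 m/s and z of spring4 in the frame of press below 0.1 m and (horizontal distance between spring4 and rod1 below 0.012 m or horizontal distance between spring4 and rod2 below 0.012 m or horizontal distance between spring4 and rod3 below 0.012 m or horizontal distance between spring4 and rod4 below 0.012 m))).
It fails at once if the plate is let drop down the rods (faster than 0.7 m/s) instead of being lowered (linear speed of plate above 0.7 m/s and z of plate in the frame of press between 0.03 and 0.11 m and horizontal distance between plate and press below 0.015 m).
Of spring1, spring2, spring3, spring4 only 2 to 4 are there at a start; the rules pass over those that are not, and their reading is None.
At some moment in a run one of plate, knob1, knob2, knob3, knob4 may be knocked a few centimetres aside while the robot is not near it.
It also fails if it takes over 210 s, if anything falls off the work surface, if the arm or the gripper's body presses on something with over 40 N, if the wrist force passes 120 N, or if a joint passes its speed limit or range.

## Working session

There is one attempt and no reset: what is moved stays moved. The work goes in short steps, Python scripts to look and compute and a tool call to move; the robot and the scene stay as the last step left them, time stands still between calls to the robot, and variables do not carry over. Pictures are saved under pics/ and viewed, at most 14 in all, crops included, and the job is handed in when it is done.

Besides the shell and the picture viewer there is one more tool, called after ">>>" by a JSON object that holds its "api" and its "payload". move_arm: Moves the arm, as the interface text tells. Its arguments: {"type":"object","properties":{"jaw":{"type":"array","items":{"type":"number"}},"dp":{"type":"array","items":{"type":"array","items":{"type":"number"}}},"turn":{"type":"array","items":{"type":"array","items":{"type":"number"}}},"force":{"type":"number"}},"required":["jaw","dp","turn"]}

```bash
ls; mkdir -p pics; cat > h.py <<'E'
import numpy as np, cv2
from rig import observe, cams, ticket
def K(n):
    c=cams.calibration(n); f=192/np.tan(np.radians(c["vertical_fov"])/2); return c,f
def T(n,st=None):
    c,f=K(n)
    if n=="wrist":
        st=st or observe(); M=np.eye(4); M[:3,:3]=st["tool_rot"]; M[:3,3]=st["position"]
        return M@np.array(c["tool_from_camera"])
    return np.linalg.inv(np.array(c["view"]))
def rays(n,px,M):
    c,f=K(n); px=np.atleast_2d(px).astype(float)
    d=np.c_[(px[:,0]-c["cx"])/f,-(px[:,1]-c["cy"])/f,-np.ones(len(px))]
    return M[:3,3],d@M[:3,:3].T
def at_z(n,px,z,M):
    o,d=rays(n,px,M); return o+d*((z-o[2])/d[:,2])[:,None]
def cloud(n,dep,M):
    v,u=np.mgrid[:384,:512]; o,d=rays(n,np.c_[u.ravel(),v.ravel()],M)
    return (o+d*dep.ravel()[:,None]).reshape(384,512,3)
def proj(n,P,M):
    c,f=K(n); p=(np.atleast_2d(P)-M[:3,3])@M[:3,:3]
    return np.c_[c["cx"]+f*p[:,0]/-p[:,2], c["cy"]-f*p[:,1]/-p[:,2]]
def save(name,im): cv2.imwrite("pics/"+name,im[...,::-1])
E
python3 - <<'E'
from h import *
for n in("scene","side","wrist"):
    M=T(n); im,d=cams.get_image(n); save(n+"0.png",im); np.savez(n+"0.npz",im=im,d=d,M=M)
    print({k:v for k,v in cams.calibration(n).items()},M.round(3).tolist())
    if n=="wrist":continue
    C=cloud(n,d,M)
    for q in ("press","plate","rack","spring1","knob1","bowl_large","bowl_walnuts","bowl_small","scraper"):
        for r in cams.spot_in(n,q):
            b=r["box"];u,v=b[0]*512,b[1]*384
            print(n,q,round(r["p"],2),[int(u),int(v),int(b[2]*512),int(b[3]*384)],C[min(int(v),383),min(int(u),511)].round(3))
a=cv2.imread("pics/scene0.png");b=cv2.imread("pics/side0.png")
cv2.imwrite("pics/both0.png",np.vstack([a,b])[:, :]) 
E
```

```text
pics
{'vertical_fov': 54.707078893972216, 'cx': 255.20052875249237, 'cy': 190.5166243144057, 'view': array([[-0.52137743,  0.85330843,  0.00550468,  0.30340455],
       [-0.56470846, -0.34986269,  0.74746268,  0.23661308],
       [ 0.63974209,  0.38660163,  0.664281  , -1.55137359],
       [ 0.        ,  0.        ,  0.        ,  1.        ]])} [[-0.521, -0.565, 0.64, 1.284], [0.853, -0.35, 0.387, 0.424], [0.006, 0.747, 0.664, 0.852], [0.0, 0.0, 0.0, 1.0]]
scene press 0.83 [365, 237, 76, 77] [0.487 0.324 0.019]
scene plate 0.88 [246, 205, 51, 39] [ 0.547 -0.057  0.007]
scene plate 0.56 [365, 236, 78, 78] [0.486 0.323 0.021]
scene rack 0.62 [194, 173, 53, 48] [ 0.567 -0.248  0.073]
scene spring1 0.64 [199, 173, 12, 20] [ 0.572 -0.222  0.089]
scene spring1 0.58 [210, 159, 9, 18] [ 0.486 -0.241  0.083]
scene spring1 0.54 [186, 154, 14, 16] [ 0.502 -0.336  0.078]
scene spring1 0.52 [215, 147, 10, 20] [ 0.327 -0.343  0.001]
scene spring1 0.46 [175, 170, 12, 21] [ 0.587 -0.314  0.072]
scene knob1 0.79 [266, 249, 16, 14] [0.69  0.102 0.031]
scene knob1 0.6 [245, 204, 52, 41] [ 0.546 -0.061 
[... 2269 characters left out ...]
.599 0.058 0.031]
side bowl_small 0.95 [333, 187, 25, 18] [ 0.776 -0.073  0.006]
side scraper 0.92 [198, 261, 63, 63] [0.374 0.003 0.013]
{'vertical_fov': 66.56736579855526, 'cx': 253.19345799078803, 'cy': 188.07122111422944, 'tool_from_camera': array([[-5.84971827e-05,  9.49665387e-01,  3.13266099e-01,
         8.09713544e-02],
       [ 9.99999410e-01, -2.84276197e-04,  1.04851567e-03,
        -4.31762702e-04],
       [ 1.08479313e-03,  3.13265975e-01, -9.49664810e-01,
        -1.43101821e-01],
       [ 0.00000000e+00,  0.00000000e+00,  0.00000000e+00,
         1.00000000e+00]])} [[0.376, -0.88, -0.29, 0.132], [0.926, 0.357, 0.119, 0.54], [-0.001, -0.313, 0.95, 0.374], [0.0, 0.0, 0.0, 1.0]]
```

View pics/scene0.png

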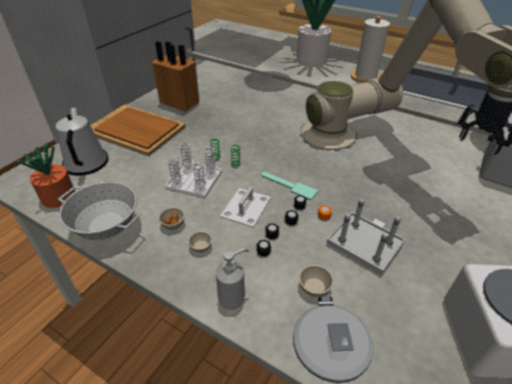

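View pics/side0.png

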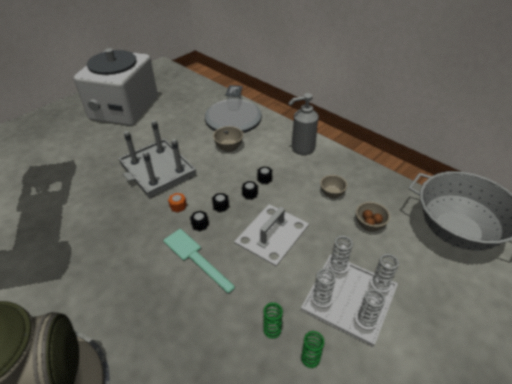

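Scene view: the plate is at (246,205), the press at (365,237), and the rack with 4 steel springs at (194,173). The black knobs are at (300,201), (292,217), (272,231) and (264,248). 

Look-alikes:
- **Springs:** two green ones at (215,147) and (236,155) in scene, (273,321) and (313,349) in side. Reject these.
- **Knobs:** the orange one at (325,213) in scene, (178,201) in side. Reject this one.

I choose the steel springs on the pegs and the black knobs.

```bash
cat > fit.py <<'E'
from h import *
from scipy.optimize import least_squares
from scipy.cluster.hierarchy import fclusterdata
def clusters(P,t=0.015,n=4):
    l=fclusterdata(P[:,:2],t,criterion="distance",method="single")
    return [P[l==i] for i in set(l) if (l==i).sum()>=n]
E
python3 - <<'E'
from fit import *
for n in("scene","side"):
    f=np.load(n+"0.npz");C=cloud(n,f["d"],f["M"]);im=f["im"].astype(int)
    ok=f["d"]>0
    X,Y,Z=C[...,0],C[...,1],C[...,2]
    def sel(x0,x1,y0,y1,z0,z1): return ok&(X>x0)&(X<x1)&(Y>y0)&(Y<y1)&(Z>z0)&(Z<z1)
    print(n,"table z",np.median(Z[sel(.4,.5,-.1,0,-.02,.004)]))
    for nm,a in dict(rod=(.36,.62,.2,.48,.06,.12),handle=(.45,.62,-.15,.02,.035,.07),spr=(.4,.68,-.4,-.15,.075,.12),green=(.28,.45,-.4,-.15,.04,.1),knob=(.4,.72,.02,.22,.02,.04)).items():
        m=sel(*a)
        for c in clusters(C[m]): print(nm,len(c),c[:,:2].mean(0).round(3),"mid",((c.min(0)+c.max(0))/2)[:2].round(3),"ext",np.ptp(c,0).round(3),"zmax",c[:,2].max().round(3))
f=np.load("wrist0.npz"); C=cloud("wrist",f["d"],f["M"]); print("wrist sees",C[[10,10,370,370],[10,500,10,500]].round(2).tolist())
im=cv2.imread("pics/side0.png")[230:350,250:410]; cv2.imwrite("pics/crop.png",cv2.resize(im,None,fx=4,fy=4,interpolation=2))
E
```

```text
scene table z 0.0009925167253825307
rod 88 [0.46  0.282] mid [0.459 0.282] ext [0.013 0.016 0.058] zmax 0.12
rod 96 [0.539 0.271] mid [0.538 0.27 ] ext [0.012 0.016 0.06 ] zmax 0.12
rod 102 [0.555 0.378] mid [0.554 0.378] ext [0.013 0.016 0.06 ] zmax 0.12
rod 100 [0.476 0.39 ] mid [0.474 0.39 ] ext [0.012 0.016 0.06 ] zmax 0.12
handle 120 [ 0.557 -0.052] mid [ 0.552 -0.053] ext [0.085 0.025 0.025] zmax 0.061
spr 100 [ 0.586 -0.317] mid [ 0.584 -0.319] ext [0.035 0.036 0.039] zmax 0.114
spr 89 [ 0.5   -0.338] mid [ 0.497 -0.34 ] ext [0.036 0.035 0.038] zmax 0.114
spr 101 [ 0.565 -0.229] mid [ 0.562 -0.231] ext [0.035 0.035 0.039] zmax 0.114
spr 88 [ 0.477 -0.25 ] mid [ 0.475 -0.251] ext [0.037 0.034 0.04 ] zmax 0.115
green 69 [ 0.372 -0.213] mid [ 0.372 -0.214] ext [0.037 0.035 0.037] zmax 0.077
green 57 [ 0.379 -0.3  ] mid [ 0.379 -0.303] ext [0.036 0.038 0.038] zmax 0.079
knob 162 [0.684 0.089] mid [0.682 0.088] ext [0.042 0.043 0.015] zmax 0.036
knob 141 [0.615 0.079] mid [0.61  0.078] ext [0.046 0.041 0.015] zmax 0.036
knob 126 [0.459 0.181] mid [0.457 0.18 ] ext [0.041 0.043 0.01
[... 898 characters left out ...]
n 312 [ 0.37 -0.22] mid [ 0.371 -0.219] ext [0.036 0.035 0.038] zmax 0.078
green 359 [ 0.377 -0.308] mid [ 0.378 -0.307] ext [0.036 0.035 0.038] zmax 0.078
knob 8 [0.71  0.219] mid [0.709 0.219] ext [0.014 0.002 0.011] zmax 0.04
knob 187 [0.607 0.069] mid [0.61  0.071] ext [0.044 0.045 0.015] zmax 0.035
knob 166 [0.676 0.079] mid [0.679 0.084] ext [0.044 0.042 0.015] zmax 0.035
knob 203 [0.452 0.171] mid [0.454 0.175] ext [0.043 0.043 0.015] zmax 0.036
knob 229 [0.449 0.084] mid [0.451 0.088] ext [0.045 0.045 0.017] zmax 0.037
knob 203 [0.525 0.092] mid [0.528 0.095] ext [0.042 0.043 0.015] zmax 0.035
wrist sees [[-0.05, 0.32, 0.0], [0.16, 0.83, -0.0], [0.17, 0.46, 0.32], [0.22, 0.57, 0.32]]
```

View pics/crop.png

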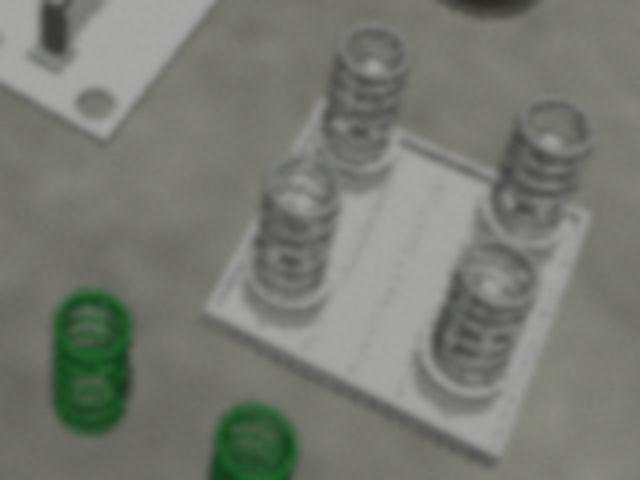

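The crop shows four bare steel springs on the rack pegs and two green ones beside the rack, so the choice stands. Next I'll look from the wrist over the press.

```bash
cat > plan.py <<'E'
import sys
from h import *
def plan(p,yaw=None,n=None,step=3.8):
    """yaw: world angle of tool y axis (deg, mod 180). prints rows: uniform world steps, turn about tool z"""
    s=observe(); R=np.array(s["tool_rot"]); x0=np.array(s["position"])
    a0=np.degrees(np.arctan2(R[1,1],R[0,1]))
    d=0 if yaw is None else (yaw-a0+90)%180-90
    if yaw is not None:
        q6=s["q"][5]; 
    # tool z down => positive tool-z turn lowers world yaw
    D=np.array(p)-x0
    tr=-np.radians(d)
    k=n or max(1,int(np.ceil(max(np.linalg.norm(D)*100/step,abs(tr)/.115))))
    print("yaw now",a0.round(1),"turn deg",round(d,1),"q6",round(s["q"][5],1),"tilt",np.degrees(np.arccos(-R[2,2])).round(2),"w",round(s["grip_width"],4),"t",round(s["time_s"],1))
    L=[]
    for i in range(k):
        c=tr*i/k; Rz=cv2.Rodrigues(np.array([0,0,c]))[0]
        L.append((( R@Rz).T@D/k*100).round(2).tolist())
    print(k,"rows dp",L if abs(tr)>.01 else L[0],"turn z",round(tr/k,4),"ft",np.round(s["ft_force"],1))
if __name__=="__main__":
    a=[float(v) for v in sys.argv[1:]]
    plan(a[:3],a[3] if len(a)>3 else None, int(a[4]) if len(a)>4 else None)
E
python3 plan.py 0.503 0.326 0.30 -8.4
```

```text
yaw now 67.9 turn deg -76.3 q6 -12.3 tilt 0.0 w 0.0855 t 1.1
12 rows dp [[-2.86, -0.49, -0.57], [-2.9, -0.17, -0.57], [-2.9, 0.15, -0.57], [-2.86, 0.47, -0.57], [-2.79, 0.79, -0.57], [-2.69, 1.09, -0.57], [-2.55, 1.38, -0.57], [-2.38, 1.66, -0.57], [-2.19, 1.91, -0.57], [-1.96, 2.14, -0.57], [-1.71, 2.34, -0.57], [-1.44, 2.52, -0.57]] turn z 0.111 ft [-0.4  0.3  0.4]
```

>>> {"api": "move_arm", "payload": {"jaw": [8.5,8.5,8.5,8.5,8.5,8.5,8.5,8.5,8.5,8.5,8.5,8.5], "dp": [[-2.86,-0.49,-0.57],[-2.9,-0.17,-0.57],[-2.9,0.15,-0.57],[-2.86,0.47,-0.57],[-2.79,0.79,-0.57],[-2.69,1.09,-0.57],[-2.55,1.38,-0.57],[-2.38,1.66,-0.57],[-2.19,1.91,-0.57],[-1.96,2.14,-0.57],[-1.71,2.34,-0.57],[-1.44,2.52,-0.57]], "turn": [[0,0,0.111],[0,0,0.111],[0,0,0.111],[0,0,0.111],[0,0,0.111],[0,0,0.111],[0,0,0.111],[0,0,0.111],[0,0,0.111],[0,0,0.111],[0,0,0.111],[0,0,0.111]], "force": 40}}

```text
time_s: 2.05
position: [0.5039, 0.325, 0.3]
tool_rot: [[0.152, 0.988, 0.0], [0.988, -0.152, 0.0], [0.0, 0.0, -1.0]]
ft_force: [0.4, 0.6, 0.3]
grip_width: 0.0849
gripper_force: 0.0
```

```bash
cat >> fit.py <<'E'
def look(name,x0,x1,y0,y1,z0,z1,cam="wrist",green=False):
    M=T(cam); im,d=cams.get_image(cam); save(name+".png",im); np.savez(name+".npz",im=im,d=d,M=M)
    C=cloud(cam,d,M); X,Y,Z=C[...,0],C[...,1],C[...,2]
    m=(d>0)&(X>x0)&(X<x1)&(Y>y0)&(Y<y1)&(Z>z0)&(Z<z1)
    out=[]
    for c in clusters(C[m],.01,6):
        r=cv2.minAreaRect((c[:,:2]*1000).astype(np.float32)); e=cv2.minEnclosingCircle((c[:,:2]*1000).astype(np.float32))
        print(len(c),"mean",c.mean(0).round(4),"rect",np.round(r[0],1),np.round(r[1],1),round(r[2],1),"circ",np.round(e[0],1),round(e[1],1))
        out.append(c)
    return im,C,m,out
E
python3 - <<'E'
from fit import *
im,C,m,o=look("w1",.38,.62,.2,.46,.118,.13)
r=[(0.456,0.277),(0.535,0.266),(0.551,0.374),(0.472,0.3855)]
px=proj("wrist",[(*a,.122) for a in r],np.load("w1.npz")["M"])
print(px.round(1).tolist())
for q in("rod1","rod2","rod3","rod4"):
    for k in cams.mark_of("wrist",q): print(q,round(k["p"],2),(np.array(k["location"])*[512,384]).round(1),at_z("wrist",np.array(k["location"])*[512,384],.122,np.load("w1.npz")["M"]).round(4))
im=im.copy()
for p in px: cv2.circle(im,tuple(int(round(v)) for v in p),2,(255,0,0),-1)
save("w1m.png",im)
E
```

```text
136 mean [0.5479 0.3764 0.1212] rect [547.9 376.2] [13.7 13. ] 82.9 circ [547.9 376.2] 7.4
142 mean [0.4695 0.388  0.1211] rect [469.1 388. ] [13.1 14.4] 14.8 circ [469.2 387.9] 7.5
99 mean [0.4536 0.2805 0.1214] rect [453.3 279.9] [12.8 13.1] 30.3 circ [453.1 279.7] 6.9
104 mean [0.5319 0.2688 0.1212] rect [532.3 267.8] [12.6 13.4] 46.6 circ [532.4 268.1] 7.2
[[220.1, 210.8], [287.3, 210.0], [290.5, 115.4], [215.8, 116.0]]
rod1 0.67 [285.7 206.8] [[0.5336 0.2703 0.122 ]]
rod1 0.61 [216.5 113.4] [[0.4733 0.3881 0.122 ]]
rod1 0.59 [288.  112.4] [[0.5488 0.3775 0.122 ]]
rod1 0.58 [217.6 205.9] [[0.4543 0.2836 0.122 ]]
rod2 0.67 [285.7 206.8] [[0.5336 0.2703 0.122 ]]
rod2 0.61 [216.5 113.4] [[0.4733 0.3881 0.122 ]]
rod2 0.59 [288.  112.4] [[0.5488 0.3775 0.122 ]]
rod2 0.58 [217.6 205.9] [[0.4543 0.2836 0.122 ]]
rod3 0.67 [285.7 206.8] [[0.5336 0.2703 0.122 ]]
rod3 0.61 [216.5 113.4] [[0.4733 0.3881 0.122 ]]
rod3 0.59 [288.  112.4] [[0.5488 0.3775 0.122 ]]
rod3 0.58 [217.6 205.9] [[0.4543 0.2836 0.122 ]]
rod4 0.67 [285.7 206.8] [[0.5336 0.2703 0.122 ]]
rod4 0.61 [216.5 113.4] [[0.4733 0.3881 0.122 ]]
rod4 0.59 [288.  112.4] [[0.5488 0.3775 0.122 ]]
rod4 0.58 [217.6 205.9] [[0.4543 0.2836 0.122 ]]
```

View pics/w1m.png

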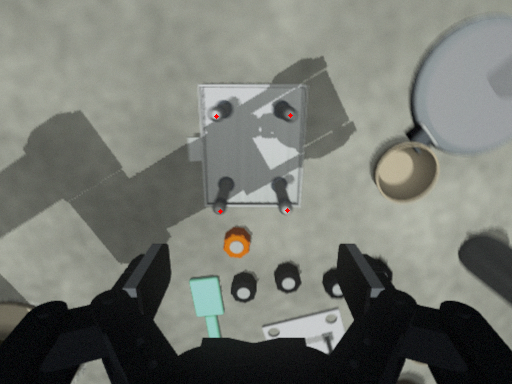

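```bash
python3 plan.py 0.5515 -0.057 0.25 -8.4
```

```text
yaw now -8.3 turn deg -0.1 q6 30.0 tilt 0.04 w 0.085 t 2.3
11 rows dp [-3.38, 0.95, 0.45] turn z 0.0001 ft [ 0.1 -0.6  0.4]
```

Wrist view: rods at (217,113), (288,112), (218,206) and (286,207), with the orange knob at (237,242) just beside the press. The wrist puts the press centre at (0.5007, 0.328) and the fixed cameras at (0.5035, 0.3256). Moving over the plate.

>>> {"api": "move_arm", "payload": {"jaw": [8.5,8.5,8.5,8.5,8.5,8.5,8.5,8.5,8.5,8.5,8.5,8.5], "dp": [[-3.38,0.95,0.45],[-3.38,0.95,0.45],[-3.38,0.95,0.45],[-3.38,0.95,0.45],[-3.38,0.95,0.45],[-3.38,0.95,0.45],[-3.38,0.95,0.45],[-3.38,0.95,0.45],[-3.38,0.95,0.45],[-3.38,0.95,0.45],[-3.38,0.95,0.45],[0,0,0]], "turn": [[0,0,0],[0,0,0],[0,0,0],[0,0,0],[0,0,0],[0,0,0],[0,0,0],[0,0,0],[0,0,0],[0,0,0],[0,0,0],[0,0,0]]}}

```text
time_s: 3.3
position: [0.5516, -0.061, 0.249]
tool_rot: [[0.149, 0.989, -0.002], [0.989, -0.149, -0.001], [-0.001, -0.002, -1.0]]
ft_force: [-0.8, -0.4, 0.3]
grip_width: 0.085
gripper_force: 0.0
```

```bash
python3 - <<'E'
from fit import *
for n in("scene","side"):
    f=np.load(n+"0.npz");C=cloud(n,f["d"],f["M"]);Z=C[...,2]
    m=(f["d"]>0)&(C[...,0]>.45)&(C[...,0]<.63)&(C[...,1]>-.15)&(C[...,1]<.02)
    for a,b in((.046,.07),):
        P=C[m&(Z>a)&(Z<b)][:,:2]; print(n,cv2.minAreaRect((P*1000).astype(np.float32)))
im,C,m,o=look("w2",.45,.65,-.16,.03,.05,.07)
P=C[(C[...,2]>.003)&(C[...,2]<.012)&(C[...,0]>.44)&(C[...,0]<.66)&(C[...,1]>-.16)&(C[...,1]<.04)]
print("plate",cv2.minAreaRect((P[:,:2]*1000).astype(np.float32)))
save("w2.png",im)
E
python3 plan.py .5515 -.057 .031
```

```text
scene ((552.2362060546875, -54.340702056884766), (85.34648132324219, 15.163147926330566), 7.989634037017822)
side ((550.1399536132812, -59.45001983642578), (84.94588470458984, 14.408307075500488), 8.105671882629395)
873 mean [ 0.5495 -0.0565  0.0563] rect [549.1 -57.3] [83.9 14.4] 8.5 circ [549.2 -57.6] 42.1
plate ((540.2763671875, -52.726959228515625), (188.3611602783203, 191.9281463623047), 88.71321105957031)
yaw now -8.5 turn deg 0 q6 -9.8 tilt 0.08 w 0.0848 t 3.4
6 rows dp [0.02, 0.0, 3.64] turn z -0.0 ft [-0.2  0.6  0.3]
```

View pics/w2.png

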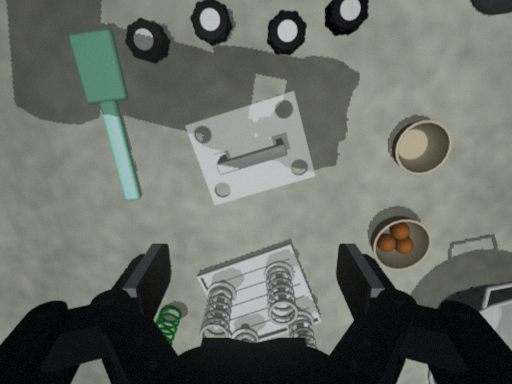

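The plate is at (250,148), with its handle bar at world angle 8.2° and centre (0.5505, -0.057). I'll turn across the bar while descending.

```bash
python3 plan.py .5505 -.057 .031 -81.8 12
```

```text
yaw now -8.5 turn deg -73.3 q6 -9.8 tilt 0.08 w 0.0848 t 3.4
12 rows dp [[0.01, -0.01, 1.82], [0.01, -0.01, 1.82], [0.01, -0.01, 1.82], [0.01, -0.01, 1.82], [0.01, -0.01, 1.82], [0.01, -0.01, 1.82], [0.01, -0.01, 1.82], [0.0, -0.01, 1.82], [0.0, -0.01, 1.82], [0.0, -0.01, 1.82], [-0.0, -0.01, 1.82], [-0.0, -0.01, 1.82]] turn z 0.1066 ft [-0.2  0.6  0.3]
```

>>> {"api": "move_arm", "payload": {"jaw": [8.5,8.5,8.5,8.5,7,6,6,6,6,6,6,6], "dp": [[0.01,-0.01,1.82],[0.01,-0.01,1.82],[0.01,-0.01,1.82],[0.01,-0.01,1.82],[0.01,-0.01,1.82],[0.01,-0.01,1.82],[0.01,-0.01,1.82],[0,-0.01,1.82],[0,-0.01,1.82],[0,-0.01,1.82],[0,-0.01,1.82],[0,-0.01,1.82]], "turn": [[0,0,0.107],[0,0,0.107],[0,0,0.107],[0,0,0.107],[0,0,0.107],[0,0,0.107],[0,0,0.107],[0,0,0.107],[0,0,0.107],[0,0,0.107],[0,0,0.107],[0,0,0.107]]}}

```text
time_s: 4.35
position: [0.551, -0.0537, 0.0315]
tool_rot: [[0.991, 0.137, 0.001], [0.137, -0.991, 0.0], [0.001, -0.0, -1.0]]
ft_force: [0.3, -0.8, 1.0]
grip_width: 0.0601
gripper_force: 0.0
```

>>> {"api": "move_arm", "payload": {"jaw": [5,4,2,0.5,0.5,0.5,0.5,0.5,0.5,0.5,0.5], "dp": [[0,0,0],[0,0,0],[0,0,0],[0,0,0],[0,0,0],[0,0,0],[0,0,0],[0,0,0],[0,0,0],[0,0,0],[0,0,0]], "turn": [[0,0,0],[0,0,0],[0,0,0],[0,0,0],[0,0,0],[0,0,0],[0,0,0],[0,0,0],[0,0,0],[0,0,0],[0,0,0]], "force": 60}}

```text
time_s: 5.27
position: [0.5519, -0.0555, 0.0334]
tool_rot: [[0.99, 0.141, 0.003], [0.141, -0.99, -0.0], [0.003, 0.001, -1.0]]
ft_force: [-0.7, 3.2, 7.5]
grip_width: 0.0129
gripper_force: 59.5
```

```bash
python3 plan.py .5505 -.057 .20
```

```text
yaw now -81.9 turn deg 0 q6 63.9 tilt 0.15 w 0.0129 t 5.3
5 rows dp [-0.02, 0.03, -3.33] turn z -0.0 ft [-0.7  3.2  7.5]
```

>>> {"api": "move_arm", "payload": {"jaw": [0.5,0.5,0.5,0.5,0.5,0.5,0.5,0.5,0.5,0.5], "dp": [[0,0,-0.5],[0,0,-1],[0,0,-2],[0,0,-2.5],[0,0,-2.5],[0,0,-2.5],[0,0,-2.5],[0,0,-2],[0,0,-1.5],[0,0,0]], "turn": [[0,0,0],[0,0,0],[0,0,0],[0,0,0],[0,0,0],[0,0,0],[0,0,0],[0,0,0],[0,0,0],[0,0,0]]}}

```text
time_s: 6.1
position: [0.5521, -0.0561, 0.2057]
tool_rot: [[0.99, 0.14, 0.006], [0.14, -0.99, -0.002], [0.006, 0.003, -1.0]]
ft_force: [-0.3, 1.1, -2.9]
grip_width: 0.0127
gripper_force: 58.7
```

```bash
python3 plan.py .502 .327 .205 -8.4 24; python3 - <<'E'
from fit import *
for cam in("scene","side"):
    im,C,m,o=look("p_"+cam,.45,.65,-.16,.04,.21,.245,cam)
E
```

```text
yaw now -82.0 turn deg 73.6 q6 63.9 tilt 0.37 w 0.0127 t 6.1
24 rows dp [[0.02, -1.61, -0.0], [0.1, -1.61, -0.0], [0.19, -1.6, -0.0], [0.27, -1.59, -0.0], [0.36, -1.57, -0.0], [0.44, -1.55, -0.0], [0.52, -1.52, -0.0], [0.6, -1.49, -0.0], [0.68, -1.46, -0.0], [0.76, -1.42, -0.0], [0.83, -1.38, -0.0], [0.91, -1.33, -0.0], [0.98, -1.28, -0.0], [1.04, -1.23, -0.0], [1.11, -1.17, -0.0], [1.17, -1.11, -0.0], [1.23, -1.04, -0.0], [1.28, -0.98, -0.0], [1.33, -0.91, -0.0], [1.38, -0.83, -0.0], [1.42, -0.76, -0.0], [1.46, -0.68, -0.0], [1.49, -0.6, -0.0], [1.52, -0.52, -0.0]] turn z -0.0535 ft [-0.3  1.1 -2.9]
179 mean [ 0.5677 -0.0504  0.2289] rect [568.  -55.1] [37.5 51.6] 76.1 circ [567.3 -54.9] 28.3
392 mean [ 0.5373 -0.0634  0.2269] rect [537.  -57.7] [40.  57.2] 77.8 circ [536.4 -62. ] 29.6
```

>>> {"api": "move_arm", "payload": {"jaw": [0.5,0.5,0.5,0.5,0.5,0.5,0.5,0.5,0.5,0.5,0.5,0.5], "dp": [[0.02,-1.61,0],[0.1,-1.61,0],[0.19,-1.6,0],[0.27,-1.59,0],[0.36,-1.57,0],[0.44,-1.55,0],[0.52,-1.52,0],[0.6,-1.49,0],[0.68,-1.46,0],[0.76,-1.42,0],[0.83,-1.38,0],[0.91,-1.33,0]], "turn": [[0,0,-0.0535],[0,0,-0.0535],[0,0,-0.0535],[0,0,-0.0535],[0,0,-0.0535],[0,0,-0.0535],[0,0,-0.0535],[0,0,-0.0535],[0,0,-0.0535],[0,0,-0.0535],[0,0,-0.0535],[0,0,-0.0535]]}}

```text
time_s: 7.2
position: [0.5252, 0.1365, 0.2003]
tool_rot: [[0.708, 0.707, -0.003], [0.707, -0.708, -0.0], [-0.002, -0.002, -1.0]]
ft_force: [-0.1, 0.7, -2.4]
grip_width: 0.0125
gripper_force: 58.7
```

>>> {"api": "move_arm", "payload": {"jaw": [0.5,0.5,0.5,0.5,0.5,0.5,0.5,0.5,0.5,0.5,0.5,0.5], "dp": [[0.98,-1.28,0],[1.04,-1.23,0],[1.11,-1.17,0],[1.17,-1.11,0],[1.23,-1.04,0],[1.28,-0.98,0],[1.33,-0.91,0],[1.38,-0.83,0],[1.42,-0.76,0],[1.46,-0.68,0],[1.49,-0.6,0],[1.52,-0.52,0]], "turn": [[0,0,-0.0535],[0,0,-0.0535],[0,0,-0.0535],[0,0,-0.0535],[0,0,-0.0535],[0,0,-0.0535],[0,0,-0.0535],[0,0,-0.0535],[0,0,-0.0535],[0,0,-0.0535],[0,0,-0.0535],[0,0,-0.0535]]}}

```text
time_s: 8.2
position: [0.5003, 0.3279, 0.2001]
tool_rot: [[0.144, 0.99, -0.003], [0.99, -0.144, -0.001], [-0.002, -0.003, -1.0]]
ft_force: [0.7, -0.6, -2.9]
grip_width: 0.0131
gripper_force: 58.7
```

>>> {"api": "move_arm", "payload": {"jaw": [0.5,0.5,0.5], "dp": [[0,0,0],[0,0,0],[0,0,0]], "turn": [[0,0,0],[0,0,0],[0,0,0]]}}

```text
time_s: 8.45
position: [0.5008, 0.3268, 0.2008]
tool_rot: [[0.148, 0.989, -0.002], [0.989, -0.148, -0.001], [-0.001, -0.002, -1.0]]
ft_force: [-0.9, 0.1, -2.0]
grip_width: 0.0124
gripper_force: 58.8
```

```bash
python3 - <<'E'
from fit import *
from rig import observe
print(np.round(observe()["position"],4))
for cam in("scene","side"):
    print(cam); im,C,m,o=look("q_"+cam,.4,.62,.2,.45,.165,.187,cam); save("q_"+cam+".png",im)
print("wrist"); im,C,m,o=look("q_w",.4,.62,.2,.45,.165,.187)
a=cv2.imread("pics/q_side.png")[90:210,80:240];b=cv2.imread("pics/q_scene.png")[170:290,290:450]
cv2.imwrite("pics/q.png",cv2.resize(np.hstack([a,b]),None,fx=2.5,fy=2.5,interpolation=2))
E
```

```text
[0.5008 0.3268 0.2008]
scene
1414 mean [0.5143 0.3282 0.1744] rect [502.2 325.3] [146.8 119.5] 81.8 circ [501.7 325.5] 91.9
side
1392 mean [0.4942 0.31   0.1745] rect [501.3 321.4] [152.  117.4] 81.6 circ [501.9 320.9] 94.2
wrist
24208 mean [0.5043 0.3509 0.1746] rect [502.5 338.6] [116.  116.7] 81.8 circ [503.1 341.5] 79.5
54 mean [0.5019 0.2536 0.1749] rect [502.2 254. ] [9.5 3.6] 83.5 circ [501.8 254. ] 4.9
59 mean [0.4785 0.2569 0.1749] rect [478.4 257.1] [9.3 4.3] 80.4 circ [478.8 257. ] 4.9
```

View pics/q.png

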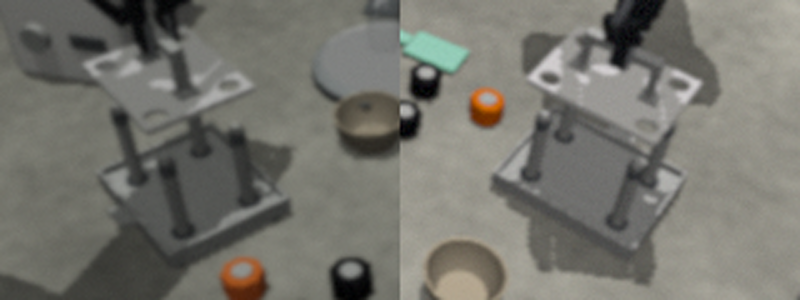

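```bash
python3 - <<'E'
from fit import *
R8=np.radians(-8.3); ax=np.array([np.cos(R8),np.sin(R8)]); ay=np.array([-np.sin(R8),np.cos(R8)])
for n in("scene","side"):
    f=np.load(n+"0.npz");C=cloud(n,f["d"],f["M"])
    m=(f["d"]>0)&(C[...,0]>.4)&(C[...,0]<.6)&(C[...,1]>.22)&(C[...,1]<.44)&(C[...,2]>.1185)
    cs=[cv2.minAreaRect((c[:,:2]*1000).astype(np.float32))[0] for c in clusters(C[m],.012,3)]
    print(n,"tips",np.round(cs,1).tolist(),np.mean(cs,0).round(1))
    g=np.load("q_%s.npz"%n)
    for src,zr in((f,(.0195,.04)),(g,(.168,.183))):   # rim of tray / plate extents in press axes
        C=cloud(n,src["d"],src["M"]); m=(src["d"]>0)&(np.hypot(C[...,0]-.502,C[...,1]-.327)<.125)&(C[...,2]>zr[0])&(C[...,2]<zr[1])
        P=C[m][:,:2]*1000; a=P@ax; b=P@ay; e=[np.percentile(a,[.5,99.5]),np.percentile(b,[.5,99.5])]
        c=ax*e[0].mean()+ay*e[1].mean(); print(n,zr,"centre",c.round(1),"ext",np.ptp(e,1).round(1))
for k in ("w1","q_w"):
    pass
# holes in wrist plate picture: depth well below plate
f=np.load("q_w.npz");C=cloud("wrist",f["d"],f["M"]); m=((C[...,2]<.15)&(f["d"]>0)).astype(np.uint8)
n,l,s,c=cv2.connectedComponentsWithStats(m)
for i in range(1,n):
    if 40<s[i,4]<3000:
        P=at_z("wrist",c[i],.177,f["M"])[0]; print("hole px",c[i].round(1),s[i,4],(P*1000).round(1))
E
```

```text
scene tips [[456.8, 280.9], [535.3, 269.5], [552.1, 378.5], [472.6, 389.7]] [504.2 329.7]
scene (0.0195, 0.04) centre [495.8 331.2] ext [162.3 174.7]
scene (0.168, 0.183) centre [502.7 325.5] ext [116.3 145.2]
side tips [[470.3, 383.7], [549.5, 373.1], [453.3, 274.7], [533.5, 264.2]] [501.7 323.9]
side (0.0195, 0.04) centre [492.8 326. ] ext [161.9 177.4]
side (0.168, 0.183) centre [501.  320.5] ext [116.  147.9]
hole px [320.3 140.8] 972 [546.5 373.7 177. ]
hole px [186.  141.1] 973 [470.4 384.9 177. ]
hole px [237.  330.3] 138 [476.8 246.2 177. ]
hole px [270.3 330.6] 124 [500.4 242.5 177. ]
hole px [146.5 330.7] 99 [412.1 255.4 177. ]
hole px [360.6 330.7] 100 [564.6 232.9 177. ]
hole px [162.1 366.3] 176 [415.  220.7 177. ]
hole px [344.9 366.3] 173 [551.8 200.5 177. ]
```

All three cameras agree: move the plate +3.6 mm along the press y axis and +0.3 mm along x. The yaw already matches.

>>> {"api": "move_arm", "payload": {"jaw": [0.5,0.5,0.5,0.5,0.5,0.5,0.5,0.5,0.5], "dp": [[0.37,0.03,0],[0,0,1],[0,0,1],[0,0,1],[0,0,1],[0,0,0.7],[0,0,0.7],[0,0,0.7],[0,0,0]], "turn": [[0,0,0],[0,0,0],[0,0,0],[0,0,0],[0,0,0],[0,0,0],[0,0,0],[0,0,0],[0,0,0]]}}

```text
time_s: 9.35
position: [0.5014, 0.3308, 0.1392]
tool_rot: [[0.147, 0.989, -0.002], [0.989, -0.147, -0.001], [-0.001, -0.002, -1.0]]
ft_force: [-0.0, -0.4, -2.1]
grip_width: 0.0126
gripper_force: 58.7
```

>>> {"api": "move_arm", "payload": {"jaw": [0.5,0.5,0.5,0.5,0.5,0.5,0.5,0.5,0.5,0.5,0.5], "dp": [[0,0,1],[0,0,1],[0,0,1],[0,0,1],[0,0,1],[0,0,1],[0,0,1],[0,0,0.8],[0,0,0.5],[0,0,0.3],[0,0,0]], "turn": [[0,0,0],[0,0,0],[0,0,0],[0,0,0],[0,0,0],[0,0,0],[0,0,0],[0,0,0],[0,0,0],[0,0,0],[0,0,0]]}}

```text
time_s: 10.27
position: [0.5018, 0.331, 0.0542]
tool_rot: [[0.146, 0.989, -0.001], [0.989, -0.146, -0.0], [-0.0, -0.001, -1.0]]
ft_force: [-0.1, -0.2, -2.2]
grip_width: 0.0129
gripper_force: 58.7
```

>>> {"api": "move_arm", "payload": {"jaw": [0.5,0.5,0.5,0.5,0.5,2,4,4,4,4], "dp": [[0,0,0.15],[0,0,0.15],[0,0,0.1],[0,0,0],[0,0,0],[0,0,0],[0,0,0],[0,0,0],[0,0,0],[0,0,0]], "turn": [[0,0,0],[0,0,0],[0,0,0],[0,0,0],[0,0,0],[0,0,0],[0,0,0],[0,0,0],[0,0,0],[0,0,0]]}}

```text
time_s: 11.1
position: [0.502, 0.3311, 0.0508]
tool_rot: [[0.146, 0.989, 0.0], [0.989, -0.146, 0.0], [0.0, 0.0, -1.0]]
ft_force: [1.2, 0.6, 0.6]
grip_width: 0.0397
gripper_force: 0.0
```

>>> {"api": "move_arm", "payload": {"jaw": [4,4,4,4,4,4,4,4,4,4,4,4], "dp": [[0,0,-1.5],[0,0,-2],[0,0,-2.5],[0,0,-2.5],[0,0,-2.5],[0,0,-2.5],[0,0,-2.5],[0,0,-2.5],[0,0,-2.5],[0,0,-2],[0,0,-1],[0,0,0]], "turn": [[0,0,0],[0,0,0],[0,0,0],[0,0,0],[0,0,0],[0,0,0],[0,0,0],[0,0,0],[0,0,0],[0,0,0],[0,0,0],[0,0,0]]}}

```text
time_s: 12.1
position: [0.5025, 0.3313, 0.2933]
tool_rot: [[0.146, 0.989, 0.004], [0.989, -0.146, 0.002], [0.002, 0.004, -1.0]]
ft_force: [-0.1, 0.0, -0.6]
grip_width: 0.0402
gripper_force: 0.0
```

```bash
python3 - <<'E'
from fit import *
im,C,m,o=look("w3",.42,.6,.22,.44,.118,.13)
for n in("wrist","scene","side"):
    if n=="wrist": f=np.load("w3.npz");M,d=f["M"],f["d"]
    else: M=T(n); im,d=cams.get_image(n)
    C=cloud(n,d,M); m=(d>0)&(np.hypot(C[...,0]-.502,C[...,1]-.327)<.06)&(C[...,2]>.015)&(C[...,2]<.04)
    P=C[m]; A=np.c_[P[:,:2]-[.502,.327],np.ones(len(P))]; print(n,"plane top z/slope",np.linalg.lstsq(A,P[:,2],rcond=None)[0].round(4))
E
python3 plan.py .475 -.254 .30 -8.4
```

```text
146 mean [0.4696 0.3882 0.1211] rect [469.3 387.8] [13.7 14. ] 80.9 circ [469.4 388. ] 7.3
139 mean [0.5479 0.3766 0.1212] rect [548.1 376.3] [13.6 13.3] 20.0 circ [548.1 376.1] 7.3
105 mean [0.4537 0.2806 0.1212] rect [453.2 280.5] [12.2 14.3] 71.5 circ [453.  279.5] 7.3
105 mean [0.5319 0.2688 0.1213] rect [532.2 268. ] [13.  13.6] 47.3 circ [532.2 267.7] 7.4
wrist plane top z/slope [-0.0021  0.0013  0.0268]
scene plane top z/slope [-0.0142 -0.004   0.0275]
side plane top z/slope [ 0.0059 -0.006   0.0272]
yaw now -8.4 turn deg 0.0 q6 30.6 tilt 0.11 w 0.0403 t 12.2
16 rows dp [-3.64, 0.37, -0.06] turn z -0.0 ft [ 0.2  0.5 -0. ]
```

The plate is seated, with its top at about 27 mm and flat. Next is the rack. I'll grip along the press y axis (yaw 81.6) so the fingers clear the handle.

```bash
python3 plan.py .529 -.287 .28 81.6 18
```

```text
yaw now -8.4 turn deg -90.0 q6 30.6 tilt 0.11 w 0.0403 t 12.2
18 rows dp [[-3.37, 0.65, 0.06], [-3.3, 0.94, 0.06], [-3.21, 1.23, 0.06], [-3.09, 1.5, 0.06], [-2.95, 1.77, 0.06], [-2.78, 2.02, 0.06], [-2.6, 2.25, 0.06], [-2.39, 2.47, 0.06], [-2.17, 2.67, 0.06], [-1.92, 2.85, 0.06], [-1.67, 3.0, 0.06], [-1.4, 3.14, 0.06], [-1.12, 3.25, 0.06], [-0.83, 3.33, 0.06], [-0.54, 3.39, 0.06], [-0.24, 3.43, 0.06], [0.06, 3.44, 0.06], [0.36, 3.42, 0.06]] turn z 0.0872 ft [ 0.2  0.5 -0. ]
```

>>> {"api": "move_arm", "payload": {"jaw": [5,5,5,5,5,5,5,5,5], "dp": [[-3.37,0.65,0.06],[-3.3,0.94,0.06],[-3.21,1.23,0.06],[-3.09,1.5,0.06],[-2.95,1.77,0.06],[-2.78,2.02,0.06],[-2.6,2.25,0.06],[-2.39,2.47,0.06],[-2.17,2.67,0.06]], "turn": [[0,0,0.0872],[0,0,0.0872],[0,0,0.0872],[0,0,0.0872],[0,0,0.0872],[0,0,0.0872],[0,0,0.0872],[0,0,0.0872],[0,0,0.0872]]}}

```text
time_s: 13.0
position: [0.5149, 0.0205, 0.2842]
tool_rot: [[0.805, 0.593, -0.002], [0.593, -0.805, 0.0], [-0.001, -0.002, -1.0]]
ft_force: [0.3, 0.7, 1.1]
grip_width: 0.0499
gripper_force: 0.0
```

>>> {"api": "move_arm", "payload": {"jaw": [5,5,5,5,5,5,5,5,5,5,5], "dp": [[-1.92,2.85,0.06],[-1.67,3.0,0.06],[-1.4,3.14,0.06],[-1.12,3.25,0.06],[-0.83,3.33,0.06],[-0.54,3.39,0.06],[-0.24,3.43,0.06],[0.06,3.44,0.06],[0.36,3.42,0.06],[0,0,0],[0,0,0]], "turn": [[0,0,0.0872],[0,0,0.0872],[0,0,0.0872],[0,0,0.0872],[0,0,0.0872],[0,0,0.0872],[0,0,0.0872],[0,0,0.0872],[0,0,0.0872],[0,0,0],[0,0,0]]}}

```text
time_s: 13.92
position: [0.5291, -0.2882, 0.2779]
tool_rot: [[0.989, -0.147, -0.003], [-0.147, -0.989, 0.002], [-0.003, -0.002, -1.0]]
ft_force: [-0.3, -0.9, -0.8]
grip_width: 0.05
gripper_force: 0.0
```

```bash
python3 - <<'E'
from fit import *
im,C,m,o=look("w4",.42,.66,-.4,-.17,.1,.13)
f=np.load("w4.npz");C=cloud("wrist",f["d"],f["M"])
for n in("scene","side"):
    f=np.load(n+"0.npz");C=cloud(n,f["d"],f["M"]); print(n)
    m=(f["d"]>0)&(C[...,0]>.42)&(C[...,0]<.66)&(C[...,1]>-.4)&(C[...,1]<-.17)&(C[...,2]>.105)
    for c in clusters(C[m],.012,4):
        e=cv2.minEnclosingCircle((c[:,:2]*1000).astype(np.float32)); print(np.round(e[0],1),round(e[1],1))
E
python3 plan.py .475 -.2535 .072
```

```text
399 mean [ 0.5817 -0.3219  0.1108] rect [ 581.2 -322. ] [34.8 34.8] 37.8 circ [ 581. -322.] 17.8
394 mean [ 0.4946 -0.3442  0.1096] rect [ 495. -343.] [34.7 34.9] 51.4 circ [ 494.6 -343.2] 18.0
353 mean [ 0.4716 -0.2536  0.1097] rect [ 472.7 -254.5] [35.1 34.8] 68.5 circ [ 472.6 -254.6] 18.0
402 mean [ 0.5608 -0.235   0.1102] rect [ 559.7 -233.9] [35.  35.2] 21.2 circ [ 559.5 -233.6] 18.0
scene
[ 583.6 -319.9] 18.1
[ 498.9 -340.4] 17.5
[ 562.1 -231.2] 18.7
[ 475.  -250.6] 18.6
side
[ 497.  -345.3] 18.2
[ 582.4 -324.1] 18.2
[ 474.9 -256.2] 18.2
[ 561.6 -235.1] 18.2
yaw now -98.4 turn deg 0 q6 58.6 tilt 0.15 w 0.0502 t 14.0
6 rows dp [-0.97, -0.41, 3.45] turn z -0.0 ft [ 0.7  0.4 -0.1]
```

View pics/w4.png

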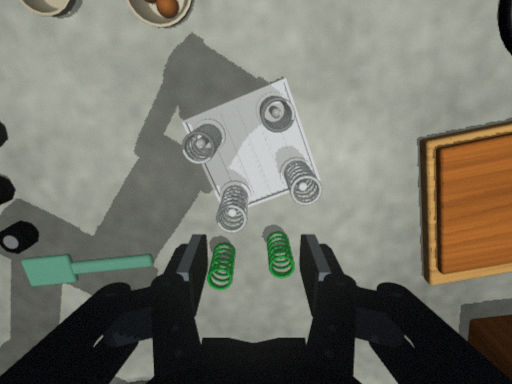

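Wrist view: the steel springs are at (203,143), (276,112), (302,182) and (234,206), with the two green ones outside the rack at (222,264) and (281,252). I'll take the near steel one first, at (0.474, -0.254).

>>> {"api": "move_arm", "payload": {"jaw": [5.8,5.8,5.8,5.8,5.8,5.8,5.8,5.8,5.8,5.8,5.8], "dp": [[-2,-0.8,2],[-2,-0.8,2.5],[-1.97,-0.8,2.5],[0,0,2.5],[0,0,2.5],[0,0,2.3],[0,0,2],[0,0,2],[0,0,2],[0,0,0.5],[0,0,0]], "turn": [[0,0,0],[0,0,0],[0,0,0],[0,0,0],[0,0,0],[0,0,0],[0,0,0],[0,0,0],[0,0,0],[0,0,0],[0,0,0]]}}

```text
time_s: 14.88
position: [0.4736, -0.2529, 0.0711]
tool_rot: [[0.99, -0.144, -0.002], [-0.144, -0.99, 0.002], [-0.003, -0.002, -1.0]]
ft_force: [0.1, -0.2, 0.5]
grip_width: 0.058
gripper_force: 0.0
```

```bash
python3 plan.py .4738 -.254 .072
```

```text
yaw now -98.3 turn deg 0 q6 57.5 tilt 0.18 w 0.058 t 14.9
1 rows dp [0.04, 0.1, -0.09] turn z -0.0 ft [ 0.1 -0.2  0.5]
```

>>> {"api": "move_arm", "payload": {"jaw": [5,4,3,3,3,3,3,3,3,3], "dp": [[0.04,0.1,0],[0,0,0],[0,0,0],[0,0,0],[0,0,0],[0,0,0],[0,0,0],[0,0,0],[0,0,0],[0,0,0]], "turn": [[0,0,0],[0,0,0],[0,0,0],[0,0,0],[0,0,0],[0,0,0],[0,0,0],[0,0,0],[0,0,0],[0,0,0]], "force": 40}}

```text
time_s: 15.72
position: [0.4748, -0.2561, 0.0732]
tool_rot: [[0.989, -0.145, 0.002], [-0.145, -0.989, -0.002], [0.002, 0.002, -1.0]]
ft_force: [-0.2, -1.0, 6.3]
grip_width: 0.0347
gripper_force: 39.5
```

>>> {"api": "move_arm", "payload": {"jaw": [3,3,3,3,3,3,3,3,3,3], "dp": [[0,0,-0.5],[0,0,-1],[0,0,-1],[0,0,-1.5],[0,0,-1.5],[0,0,-2],[0,0,-2],[0,0,-1.5],[0,0,-1],[0,0,0]], "turn": [[0,0,0],[0,0,0],[0,0,0],[0,0,0],[0,0,0],[0,0,0],[0,0,0],[0,0,0],[0,0,0],[0,0,0]]}}

```text
time_s: 16.55
position: [0.4749, -0.2559, 0.1951]
tool_rot: [[0.989, -0.145, 0.004], [-0.145, -0.989, -0.003], [0.004, 0.003, -1.0]]
ft_force: [-0.1, -0.2, -1.2]
grip_width: 0.0347
gripper_force: 39.8
```

```bash
python3 plan.py .4548 .281 .20 -98.4 16;python3 plan.py .4738 -.254 .072; python3 - <<'E'
from fit import *
a=look("s1side",.42,.53,-.32,-.19,.12,.25,"side")[0]; b=look("s1scene",.42,.53,-.32,-.19,.12,.25,"scene")[0]
save("s1.png",cv2.resize(np.hstack([a[190:320,250:420],b[90:220,120:290]]),None,fx=2.3,fy=2.3,interpolation=2))
E
```

```text
yaw now -98.3 turn deg -0.1 q6 57.4 tilt 0.28 w 0.0347 t 16.6
16 rows dp [-0.61, -3.3, -0.04] turn z 0.0001 ft [-0.1 -0.2 -1.2]
yaw now -98.3 turn deg 0 q6 57.4 tilt 0.28 w 0.0347 t 16.6
4 rows dp [-0.05, -0.05, 3.08] turn z -0.0 ft [-0.1 -0.2 -1.2]
977 mean [ 0.4688 -0.2587  0.2143] rect [ 472.9 -259.9] [95.8 34.9] 73.9 circ [ 463.8 -257.3] 48.4
303 mean [ 0.4807 -0.2508  0.2145] rect [ 477.9 -253.3] [98.1 35.5] 88.9 circ [ 483.9 -253. ] 49.5
```

View pics/s1.png

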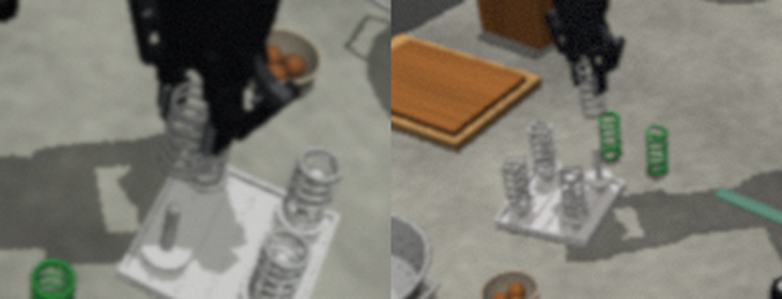

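```bash
python3 plan.py .4705 .387 .196 -98.4 22
```

```text
yaw now -98.4 turn deg -0.0 q6 57.4 tilt 0.03 w 0.0345 t 16.6
22 rows dp [-0.44, -2.89, -0.02] turn z 0.0 ft [-0.9  0.  -0.8]
```

>>> {"api": "move_arm", "payload": {"jaw": [3,3,3,3,3,3,3,3,3,3,3,3], "dp": [[-0.2,-1.5,0],[-0.44,-2.89,0],[-0.44,-2.89,0],[-0.44,-2.89,0],[-0.44,-2.89,0],[-0.44,-2.89,0],[-0.44,-2.89,0],[-0.44,-2.89,0],[-0.44,-2.89,0],[-0.44,-2.89,0],[-0.44,-2.89,0],[-0.44,-2.89,0]], "turn": [[0,0,0],[0,0,0],[0,0,0],[0,0,0],[0,0,0],[0,0,0],[0,0,0],[0,0,0],[0,0,0],[0,0,0],[0,0,0],[0,0,0]]}}

```text
time_s: 17.65
position: [0.4716, 0.0833, 0.1913]
tool_rot: [[0.989, -0.145, -0.002], [-0.145, -0.989, 0.0], [-0.002, -0.0, -1.0]]
ft_force: [0.1, -1.0, -0.1]
grip_width: 0.0343
gripper_force: 39.9
```

>>> {"api": "move_arm", "payload": {"jaw": [3,3,3,3,3,3,3,3,3,3,3,3], "dp": [[-0.44,-2.89,0],[-0.44,-2.89,0],[-0.44,-2.89,0],[-0.44,-2.89,0],[-0.44,-2.89,0],[-0.44,-2.89,0],[-0.44,-2.89,0],[-0.44,-2.89,0],[-0.44,-2.89,0],[-0.4,-2.8,0],[-0.3,-1.5,-0.2],[0,0,0]], "turn": [[0,0,0],[0,0,0],[0,0,0],[0,0,0],[0,0,0],[0,0,0],[0,0,0],[0,0,0],[0,0,0],[0,0,0],[0,0,0],[0,0,0]]}}

```text
time_s: 18.65
position: [0.469, 0.3908, 0.1929]
tool_rot: [[0.99, -0.142, -0.002], [-0.142, -0.99, -0.0], [-0.002, 0.0, -1.0]]
ft_force: [-0.3, -0.0, -1.8]
grip_width: 0.0347
gripper_force: 39.9
```

```bash
cat >> fit.py <<'E'
TIPS={"scene":dict(A=(456.8,280.9),B=(535.3,269.5),C=(552.1,378.5),D=(472.6,389.7)),"side":dict(A=(453.3,274.7),B=(533.5,264.2),C=(549.5,373.1),D=(470.3,383.7))}
def held(rod,zb,tag):
    """lower ring of held spring (bottom at zb) and rods, per fixed camera: visible-surface slices against vertical cylinder r=19mm"""
    for n in("scene","side"):
        M=T(n); im,d=cams.get_image(n); np.savez(tag+n,im=im,d=d,M=M); C=cloud(n,d,M); t=np.array(TIPS[n][rod])
        vd=-M[:2,2]; vd=vd/np.linalg.norm(vd); side=np.array([-vd[1],vd[0]])
        for lo,hi in((-.004,.012),(.012,.028),(.028,.045)):
            m=(d>0)&(np.hypot(C[...,0]*1000-t[0],C[...,1]*1000-t[1])<45)&(C[...,2]>zb+lo)&(C[...,2]<zb+hi)
            P=C[m][:,:2]*1000
            if len(P)<8: print(n,lo,"few");continue
            q=P@side; lat=(np.percentile(q,2)+np.percentile(q,98))/2-t@side
            near=np.percentile(P@vd,2)-t@vd
            print(n,lo,len(P),"lateral offset",lat.round(1),"width",np.ptp(q).round(1),"near edge",near.round(1),"side dir",side.round(2),"centre",((P.min(0)+P.max(0))/2-t).round(1))
        save(tag+n+".png",im)
E
python3 - <<'E'
from fit import *
s=observe(); print(np.round(s["position"],4), np.round(s["ft_force"],1)); zb=s["position"][2]-.0365
held("D",zb,"h1")
a=cv2.imread("pics/h1side.png")[50:200,80:230];b=cv2.imread("pics/h1scene.png")[130:280,300:450]
cv2.imwrite("pics/h1.png",cv2.resize(np.hstack([a,b]),None,fx=2.6,fy=2.6,interpolation=2))
E
```

```text
[0.469  0.3908 0.1929] [-0.3 -0.  -1.8]
scene -0.004 49 lateral offset -4.8 width 34.2 near edge -16.0 side dir [ 0.52 -0.86] centre [-3.1  5.1]
scene 0.012 47 lateral offset -4.5 width 34.2 near edge -16.0 side dir [ 0.52 -0.86] centre [-3.2  3.9]
scene 0.028 54 lateral offset -0.2 width 40.8 near edge -19.2 side dir [ 0.52 -0.86] centre [-2.5  2. ]
side -0.004 63 lateral offset 4.4 width 34.4 near edge -15.8 side dir [-0.7   0.72] centre [-2.6  4.4]
side 0.012 44 lateral offset 3.8 width 33.9 near edge -15.1 side dir [-0.7   0.72] centre [-2.6  3. ]
side 0.028 51 lateral offset -0.6 width 40.4 near edge -22.3 side dir [-0.7   0.72] centre [-5.3 -1.2]
```

View pics/h1.png

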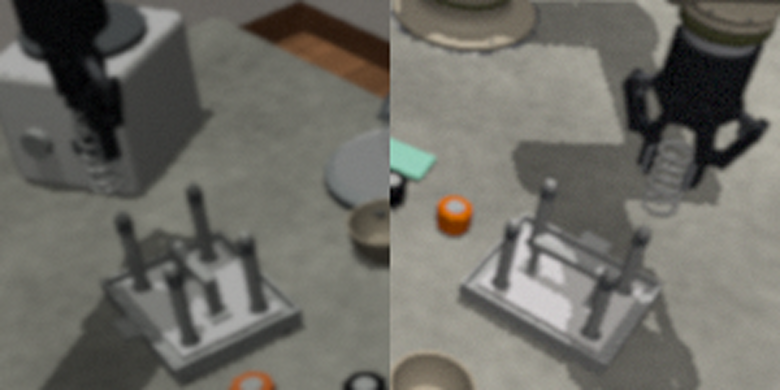

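The spring hangs upright but its lower ring sits about (-2.6, +4.2) mm from rod D. I'll correct that and lower slowly past the tip.

>>> {"api": "move_arm", "payload": {"jaw": [3,3,3,3,3,3,3,3], "dp": [[0.32,0.38,0],[0,0,1],[0,0,1],[0,0,0.8],[0,0,0.5],[0,0,0.5],[0,0,0.5],[0,0,0]], "turn": [[0,0,0],[0,0,0],[0,0,0],[0,0,0],[0,0,0],[0,0,0],[0,0,0],[0,0,0]]}}

```text
time_s: 19.42
position: [0.473, 0.3834, 0.1499]
tool_rot: [[0.989, -0.145, -0.002], [-0.145, -0.989, -0.001], [-0.001, 0.001, -1.0]]
ft_force: [-0.2, -0.8, 0.1]
grip_width: 0.0343
gripper_force: 39.9
```

```bash
python3 - <<'E'
from fit import *
s=observe(); print(np.round(s["position"],4), np.round(s["ft_force"],1)); zb=s["position"][2]-.0365
held("D",zb,"h2")
a=cv2.imread("pics/h2side.png")[80:170,110:200];b=cv2.imread("pics/h2scene.png")[170:260,350:440]
cv2.imwrite("pics/h2.png",cv2.resize(np.hstack([a,b]),None,fx=4.4,fy=4.4,interpolation=2))
s=observe(); print(np.round(s["position"],4), np.round(s["ft_force"],1))
E
```

```text
[0.473  0.3834 0.1499] [-0.2 -0.8  0.1]
scene -0.004 69 lateral offset 3.3 width 33.2 near edge -16.5 side dir [ 0.52 -0.86] centre [ 0.7 -2.2]
scene 0.012 43 lateral offset 3.6 width 33.0 near edge -15.8 side dir [ 0.52 -0.86] centre [ 2.  -3.5]
scene 0.028 51 lateral offset 9.5 width 42.3 near edge -18.7 side dir [ 0.52 -0.86] centre [ 1.4 -8.3]
side -0.004 73 lateral offset -2.7 width 34.4 near edge -16.3 side dir [-0.7   0.72] centre [ 3.  -1.6]
side 0.012 39 lateral offset -2.6 width 33.6 near edge -16.8 side dir [-0.7   0.72] centre [ 2.2 -3.3]
side 0.028 44 lateral offset -6.7 width 39.6 near edge -22.7 side dir [-0.7   0.72] centre [-2.3 -6. ]
[0.4733 0.3837 0.151 ] [-0.6 -0.1 -0.4]
```

View pics/h2.png

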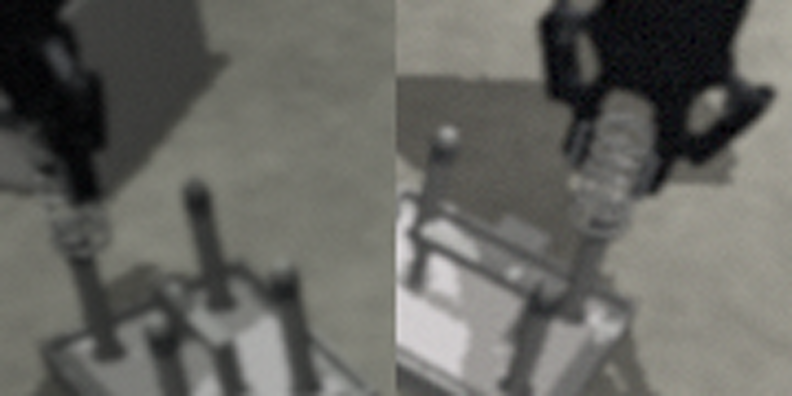

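The rod tip is inside the ring, which sits about 2.5 mm toward -y. I'll shift and continue.

>>> {"api": "move_arm", "payload": {"jaw": [3,3,3,3,3,3,3,3,3], "dp": [[-0.13,-0.23,0],[0,0,0],[0,0,0.5],[0,0,0.7],[0,0,0.7],[0,0,0.7],[0,0,0.7],[0,0,0.7],[0,0,0]], "turn": [[0,0,0],[0,0,0],[0,0,0],[0,0,0],[0,0,0],[0,0,0],[0,0,0],[0,0,0],[0,0,0]]}}

```text
time_s: 20.27
position: [0.4718, 0.3857, 0.1091]
tool_rot: [[0.989, -0.145, -0.003], [-0.145, -0.989, -0.001], [-0.002, 0.002, -1.0]]
ft_force: [-0.3, 0.5, -1.0]
grip_width: 0.0346
gripper_force: 39.9
```

>>> {"api": "move_arm", "payload": {"jaw": [3,3,3,3,3,3,3,3,3,3], "dp": [[0,0,0.7],[0,0,0.7],[0,0,0.7],[0,0,0.7],[0,0,0.7],[0,0,0.6],[0,0,0.3],[0,0,0.15],[0,0,0],[0,0,0]], "turn": [[0,0,0],[0,0,0],[0,0,0],[0,0,0],[0,0,0],[0,0,0],[0,0,0],[0,0,0],[0,0,0],[0,0,0]]}}

```text
time_s: 21.1
position: [0.4725, 0.3862, 0.0657]
tool_rot: [[0.989, -0.145, 0.0], [-0.145, -0.989, 0.0], [0.0, -0.0, -1.0]]
ft_force: [0.9, -1.0, -0.3]
grip_width: 0.0343
gripper_force: 39.9
```

>>> {"api": "move_arm", "payload": {"jaw": [3,3,3,3,4,5.4,5.4,5.4,5.4], "dp": [[0,0,0.1],[0,0,0.1],[0,0,0.1],[0,0,0],[0,0,0],[0,0,0],[0,0,0],[0,0,0],[0,0,0]], "turn": [[0,0,0],[0,0,0],[0,0,0],[0,0,0],[0,0,0],[0,0,0],[0,0,0],[0,0,0],[0,0,0]]}}

```text
time_s: 21.85
position: [0.4723, 0.386, 0.0624]
tool_rot: [[0.989, -0.145, -0.0], [-0.145, -0.989, -0.0], [-0.0, 0.0, -1.0]]
ft_force: [0.6, -0.5, -0.0]
grip_width: 0.0541
gripper_force: 0.0
```

>>> {"api": "move_arm", "payload": {"jaw": [5.4,5.4,5.4,5.4,5.4,5.4,5.4,5.4,5.4,5.4], "dp": [[0,0,-1],[0,0,-2],[0,0,-2.5],[0,0,-2.5],[0,0,-2.5],[0,0,-2.5],[0,0,-2],[0,0,-1],[0,0,0],[0,0,0]], "turn": [[0,0,0],[0,0,0],[0,0,0],[0,0,0],[0,0,0],[0,0,0],[0,0,0],[0,0,0],[0,0,0],[0,0,0]]}}

```text
time_s: 22.68
position: [0.4722, 0.386, 0.2222]
tool_rot: [[0.989, -0.145, -0.0], [-0.145, -0.989, -0.0], [-0.0, 0.0, -1.0]]
ft_force: [-0.5, 0.3, -1.5]
grip_width: 0.054
gripper_force: 0.0
```

```bash
python3 - <<'E'
from fit import *
for n in("scene","side"):
    look("x"+n,.43,.51,.34,.43,.085,.118,n)
E
python3 plan.py .5605 -.235 .20 -98.4 26
```

```text
119 mean [0.4776 0.3905 0.1005] rect [475.6 389.9] [33.1 34.5] 1.1 circ [473.9 390.4] 18.4
113 mean [0.4693 0.3801 0.1007] rect [471.1 383.5] [31.2 34.3] 69.2 circ [471.7 384.2] 17.9
yaw now -98.4 turn deg -0.0 q6 126.5 tilt 0.16 w 0.054 t 22.8
26 rows dp [0.68, 2.31, 0.08] turn z 0.0 ft [-0.6 -0.  -0.1]
```

Spring 1 stands on the plate. Next is the spring at (0.561, -0.235).

>>> {"api": "move_arm", "payload": {"jaw": [5.8,5.8,5.8,5.8,5.8,5.8,5.8,5.8,5.8,5.8], "dp": [[0.49,1.67,0],[0.98,3.34,0],[0.98,3.34,0],[0.98,3.34,0],[0.98,3.34,0],[0.98,3.34,0],[0.98,3.34,0],[0.98,3.34,0],[0.98,3.34,0],[0.98,3.34,0]], "turn": [[0,0,0],[0,0,0],[0,0,0],[0,0,0],[0,0,0],[0,0,0],[0,0,0],[0,0,0],[0,0,0],[0,0,0]]}}

```text
time_s: 23.62
position: [0.5179, 0.057, 0.2213]
tool_rot: [[0.989, -0.145, -0.002], [-0.145, -0.989, 0.0], [-0.002, 0.0, -1.0]]
ft_force: [0.7, 0.5, 0.1]
grip_width: 0.058
gripper_force: 0.0
```

>>> {"api": "move_arm", "payload": {"jaw": [5.8,5.8,5.8,5.8,5.8,5.8,5.8,5.8,5.8,5.8,5.8,5.8], "dp": [[0.98,3.34,0],[0.98,3.34,0],[0.98,3.34,0],[0.98,3.34,0],[0.98,3.34,0],[0.98,3.34,0],[0.98,3.34,0],[0.98,3.34,0],[0.49,1.67,1],[0,0,2],[0,0,0],[0,0,0]], "turn": [[0,0,0],[0,0,0],[0,0,0],[0,0,0],[0,0,0],[0,0,0],[0,0,0],[0,0,0],[0,0,0],[0,0,0],[0,0,0],[0,0,0]]}}

```text
time_s: 24.62
position: [0.5589, -0.2335, 0.1908]
tool_rot: [[0.989, -0.145, -0.004], [-0.145, -0.989, 0.003], [-0.004, -0.002, -1.0]]
ft_force: [-0.4, 0.2, 1.0]
grip_width: 0.0581
gripper_force: 0.0
```

```bash
python3 plan.py .561 -.2352 .073 -98.4 12
```

```text
yaw now -98.3 turn deg -0.1 q6 64.5 tilt 0.25 w 0.0581 t 24.6
12 rows dp [0.02, 0.01, 0.98] turn z 0.0001 ft [-0.4  0.2  1. ]
```

>>> {"api": "move_arm", "payload": {"jaw": [5.8,5.8,5.8,5.8,5.8,5.8,5.8,4,3,3,3,3], "dp": [[0.2,0.12,2.2],[0,0,2.2],[0,0,2.2],[0,0,2.2],[0,0,2],[0,0,1],[0,0,0],[0,0,0],[0,0,0],[0,0,0],[0,0,0],[0,0,0]], "turn": [[0,0,0],[0,0,0],[0,0,0],[0,0,0],[0,0,0],[0,0,0],[0,0,0],[0,0,0],[0,0,0],[0,0,0],[0,0,0],[0,0,0]]}}

```text
time_s: 25.62
position: [0.5621, -0.236, 0.0759]
tool_rot: [[0.989, -0.145, 0.002], [-0.145, -0.989, -0.001], [0.003, 0.001, -1.0]]
ft_force: [0.8, 1.4, 6.2]
grip_width: 0.0348
gripper_force: 39.6
```

>>> {"api": "move_arm", "payload": {"jaw": [3,3,3,3,3,3,3,3,3,3,3,3], "dp": [[0,0,0],[0,0,0],[0,0,-0.5],[0,0,-1],[0,0,-1],[0,0,-1.5],[0,0,-1.5],[0,0,-2],[0,0,-2],[0,0,-1.5],[0,0,-1],[0,0,0]], "turn": [[0,0,0],[0,0,0],[0,0,0],[0,0,0],[0,0,0],[0,0,0],[0,0,0],[0,0,0],[0,0,0],[0,0,0],[0,0,0],[0,0,0]]}}

```text
time_s: 26.62
position: [0.562, -0.2363, 0.1974]
tool_rot: [[0.989, -0.145, 0.004], [-0.145, -0.989, -0.003], [0.004, 0.002, -1.0]]
ft_force: [0.3, -0.7, -0.4]
grip_width: 0.0351
gripper_force: 39.8
```

```bash
python3 plan.py .5512 .3745 .196 -98.4 19
```

```text
yaw now -98.4 turn deg -0.0 q6 64.4 tilt 0.27 w 0.0351 t 26.6
19 rows dp [-0.52, -3.17, -0.0] turn z 0.0 ft [ 0.3 -0.7 -0.4]
```

>>> {"api": "move_arm", "payload": {"jaw": [3,3,3,3,3,3,3,3,3,3], "dp": [[-0.26,-1.58,0],[-0.52,-3.17,0],[-0.52,-3.17,0],[-0.52,-3.17,0],[-0.52,-3.17,0],[-0.52,-3.17,0],[-0.52,-3.17,0],[-0.52,-3.17,0],[-0.52,-3.17,0],[-0.52,-3.17,0]], "turn": [[0,0,0],[0,0,0],[0,0,0],[0,0,0],[0,0,0],[0,0,0],[0,0,0],[0,0,0],[0,0,0],[0,0,0]]}}

```text
time_s: 27.45
position: [0.555, 0.0716, 0.1935]
tool_rot: [[0.989, -0.145, -0.002], [-0.145, -0.989, 0.0], [-0.002, 0.0, -1.0]]
ft_force: [0.3, -0.1, -0.6]
grip_width: 0.0352
gripper_force: 39.9
```

>>> {"api": "move_arm", "payload": {"jaw": [3,3,3,3,3,3,3,3,3,3,3,3], "dp": [[-0.52,-3.17,0],[-0.52,-3.17,0],[-0.52,-3.17,0],[-0.52,-3.17,0],[-0.52,-3.17,0],[-0.52,-3.17,0],[-0.52,-3.17,0],[-0.52,-3.17,0],[-0.35,-2.1,0],[-0.25,-1.58,0],[-0.17,-1.05,0],[0,0,0]], "turn": [[0,0,0],[0,0,0],[0,0,0],[0,0,0],[0,0,0],[0,0,0],[0,0,0],[0,0,0],[0,0,0],[0,0,0],[0,0,0],[0,0,0]]}}

```text
time_s: 28.45
position: [0.5499, 0.376, 0.1932]
tool_rot: [[0.99, -0.143, -0.002], [-0.143, -0.99, -0.0], [-0.002, 0.001, -1.0]]
ft_force: [-0.0, 0.4, -0.2]
grip_width: 0.0348
gripper_force: 39.9
```

>>> {"api": "move_arm", "payload": {"jaw": [3,3,3,3], "dp": [[0,0,1],[0,0,0.5],[0,0,0],[0,0,0]], "turn": [[0,0,0],[0,0,0],[0,0,0],[0,0,0]]}}

```text
time_s: 28.78
position: [0.5512, 0.3731, 0.1789]
tool_rot: [[0.989, -0.146, -0.001], [-0.146, -0.989, -0.001], [-0.001, 0.001, -1.0]]
ft_force: [0.6, 0.7, 0.1]
grip_width: 0.0348
gripper_force: 39.9
```

```bash
cat >> fit.py <<'E'
def hold(rod,off,tag,tcp):
    s=observe(); p=np.array(s["position"]); print(np.round(p,4), np.round(s["ft_force"],1),"zb",p[2]-off); held(rod,p[2]-off,tag)
    R=np.array(s["tool_rot"]); print("tool shift mm to nominal",((np.array([*tcp,p[2]])-p)@R*1000).round(1))
E
python3 - <<'E'
from fit import *
hold("C",.039,"h3",(.5512,.3745))
E
```

```text
[0.5512 0.3731 0.1789] [0.6 0.7 0.1] zb 0.13989993287476285
scene -0.004 58 lateral offset 3.8 width 32.5 near edge -15.3 side dir [ 0.52 -0.86] centre [ 0.6 -3.4]
scene 0.012 51 lateral offset 3.7 width 32.6 near edge -13.8 side dir [ 0.52 -0.86] centre [-1.8 -3.3]
scene 0.028 54 lateral offset 4.1 width 40.0 near edge -16.6 side dir [ 0.52 -0.86] centre [-0.5 -4.7]
side -0.004 49 lateral offset -2.8 width 34.2 near edge -18.6 side dir [-0.7   0.72] centre [ 1.  -3.5]
side 0.012 43 lateral offset -2.8 width 35.3 near edge -19.8 side dir [-0.7   0.72] centre [ 0.9 -3.4]
side 0.028 31 lateral offset -5.0 width 36.8 near edge -22.9 side dir [-0.7   0.72] centre [-3.2 -7.7]
tool shift mm to nominal [-0.2 -1.4 -0. ]
```

>>> {"api": "move_arm", "payload": {"jaw": [3,3,3,3,3,3,3,3,3], "dp": [[-0.04,-0.26,0],[0,0,0.5],[0,0,0.5],[0,0,0.5],[0,0,0.5],[0,0,0.5],[0,0,0.5],[0,0,0.5],[0,0,0]], "turn": [[0,0,0],[0,0,0],[0,0,0],[0,0,0],[0,0,0],[0,0,0],[0,0,0],[0,0,0],[0,0,0]]}}

```text
time_s: 29.63
position: [0.5508, 0.3765, 0.1432]
tool_rot: [[0.989, -0.145, -0.002], [-0.145, -0.989, -0.001], [-0.002, 0.001, -1.0]]
ft_force: [-0.2, 0.8, -1.0]
grip_width: 0.0349
gripper_force: 39.9
```

>>> {"api": "move_arm", "payload": {"jaw": [3,3,3,3,3,3,3,3,3,3,3,3], "dp": [[0,0,0.7],[0,0,0.7],[0,0,0.7],[0,0,0.7],[0,0,0.7],[0,0,0.7],[0,0,0.7],[0,0,0.7],[0,0,0.7],[0,0,0.7],[0,0,0.3],[0,0,0]], "turn": [[0,0,0],[0,0,0],[0,0,0],[0,0,0],[0,0,0],[0,0,0],[0,0,0],[0,0,0],[0,0,0],[0,0,0],[0,0,0],[0,0,0]]}}

```text
time_s: 30.63
position: [0.5508, 0.3766, 0.0705]
tool_rot: [[0.989, -0.145, -0.001], [-0.145, -0.989, -0.001], [-0.001, 0.001, -1.0]]
ft_force: [0.5, 1.4, -1.0]
grip_width: 0.0348
gripper_force: 39.9
```

>>> {"api": "move_arm", "payload": {"jaw": [3,3,3,3,3], "dp": [[0,0,0.1],[0,0,0.1],[0,0,0.1],[0,0,0],[0,0,0]], "turn": [[0,0,0],[0,0,0],[0,0,0],[0,0,0],[0,0,0]]}}

```text
time_s: 31.05
position: [0.5512, 0.3768, 0.0687]
tool_rot: [[0.989, -0.145, 0.0], [-0.145, -0.989, 0.0], [0.0, -0.0, -1.0]]
ft_force: [-0.1, -0.6, -0.6]
grip_width: 0.0353
gripper_force: 39.9
```

>>> {"api": "move_arm", "payload": {"jaw": [3,3,3,3,3], "dp": [[0,0,0.1],[0,0,0.1],[0,0,0.1],[0,0,0.1],[0,0,0]], "turn": [[0,0,0],[0,0,0],[0,0,0],[0,0,0],[0,0,0]]}}

```text
time_s: 31.47
position: [0.5516, 0.377, 0.0658]
tool_rot: [[0.989, -0.145, 0.002], [-0.145, -0.989, 0.001], [0.002, -0.001, -1.0]]
ft_force: [-0.5, -0.4, 7.2]
grip_width: 0.035
gripper_force: 39.0
```

Contact reads 7 N. Release, back off and head for the third spring at (0.582, -0.3235).

>>> {"api": "move_arm", "payload": {"jaw": [4,5.4,5.4,5.4,5.4,5.4,5.4,5.4,5.4,5.4,5.4,5.4], "dp": [[0,0,0],[0,0,0],[0,0,0],[0,0,0],[0,0,-1],[0,0,-2],[0,0,-2.5],[0,0,-2.5],[0,0,-2.5],[0,0,-2.5],[0,0,-1.5],[0,0,0]], "turn": [[0,0,0],[0,0,0],[0,0,0],[0,0,0],[0,0,0],[0,0,0],[0,0,0],[0,0,0],[0,0,0],[0,0,0],[0,0,0],[0,0,0]]}}

```text
time_s: 32.47
position: [0.5521, 0.3773, 0.2142]
tool_rot: [[0.989, -0.145, 0.007], [-0.145, -0.989, 0.003], [0.006, -0.004, -1.0]]
ft_force: [-0.3, 0.1, 0.5]
grip_width: 0.0541
gripper_force: 0.0
```

```bash
python3 - <<'E'
from fit import *
for n in("scene","side"):
    look("y"+n,.43,.60,.33,.43,.09,.118,n)
E
python3 plan.py .582 -.3235 .20 -98.4 20
```

```text
99 mean [0.4763 0.391  0.102 ] rect [475. 390.] [30.8 34.7] 7.7 circ [473.6 390.1] 18.2
112 mean [0.5569 0.3787 0.1027] rect [554.3 378.4] [36.  31.7] 79.1 circ [551.6 378.7] 18.6
95 mean [0.4682 0.3808 0.1031] rect [470.7 382.9] [31.7 34. ] 70.9 circ [472.9 383.3] 19.1
98 mean [0.5491 0.3685 0.1027] rect [550.6 372.4] [32.2 33.6] 64.8 circ [552.1 374. ] 19.3
yaw now -98.4 turn deg -0.0 q6 122.6 tilt 0.03 w 0.0543 t 32.6
20 rows dp [0.66, 3.44, 0.05] turn z 0.0 ft [ 0.9 -0.2  0. ]
```

>>> {"api": "move_arm", "payload": {"jaw": [5.8,5.8,5.8,5.8,5.8,5.8,5.8,5.8,5.8,5.8,5.8], "dp": [[0.33,1.72,0],[0.66,3.44,0],[0.66,3.44,0],[0.66,3.44,0],[0.66,3.44,0],[0.66,3.44,0],[0.66,3.44,0],[0.66,3.44,0],[0.66,3.44,0],[0.66,3.44,0],[0.66,3.44,0]], "turn": [[0,0,0],[0,0,0],[0,0,0],[0,0,0],[0,0,0],[0,0,0],[0,0,0],[0,0,0],[0,0,0],[0,0,0],[0,0,0]]}}

```text
time_s: 33.48
position: [0.5664, 0.0077, 0.208]
tool_rot: [[0.989, -0.145, -0.003], [-0.145, -0.989, 0.001], [-0.003, -0.0, -1.0]]
ft_force: [0.6, 0.5, -0.7]
grip_width: 0.0581
gripper_force: 0.0
```

>>> {"api": "move_arm", "payload": {"jaw": [5.8,5.8,5.8,5.8,5.8,5.8,5.8,5.8,5.8,5.8,5.8,5.8], "dp": [[0.66,3.44,0],[0.66,3.44,0],[0.66,3.44,0],[0.66,3.44,0],[0.66,3.44,0],[0.66,3.44,0],[0.66,3.44,0],[0.66,3.44,0],[0.66,3.44,1],[0.33,1.72,2],[0,0,0],[0,0,0]], "turn": [[0,0,0],[0,0,0],[0,0,0],[0,0,0],[0,0,0],[0,0,0],[0,0,0],[0,0,0],[0,0,0],[0,0,0],[0,0,0],[0,0,0]]}}

```text
time_s: 34.48
position: [0.5808, -0.3232, 0.1767]
tool_rot: [[0.989, -0.147, -0.004], [-0.147, -0.989, 0.004], [-0.005, -0.003, -1.0]]
ft_force: [-1.2, 0.8, 0.5]
grip_width: 0.0579
gripper_force: 0.0
```

```bash
python3 plan.py .582 -.3235 .073 -98.4 12
```

```text
yaw now -98.4 turn deg 0.0 q6 59.2 tilt 0.32 w 0.0579 t 34.5
12 rows dp [0.01, 0.0, 0.86] turn z -0.0001 ft [-1.2  0.8  0.5]
```

>>> {"api": "move_arm", "payload": {"jaw": [5.8,5.8,5.8,5.8,5.8,5.8,5.8,4,3,3,3,3], "dp": [[0.1,0,2],[0,0,2],[0,0,2],[0,0,2],[0,0,1.7],[0,0,0.6],[0,0,0],[0,0,0],[0,0,0],[0,0,0],[0,0,0],[0,0,0]], "turn": [[0,0,0],[0,0,0],[0,0,0],[0,0,0],[0,0,0],[0,0,0],[0,0,0],[0,0,0],[0,0,0],[0,0,0],[0,0,0],[0,0,0]]}}

```text
time_s: 35.48
position: [0.5834, -0.3235, 0.0781]
tool_rot: [[0.989, -0.145, 0.002], [-0.145, -0.989, -0.002], [0.003, 0.001, -1.0]]
ft_force: [1.0, 1.1, 6.9]
grip_width: 0.0346
gripper_force: 39.7
```

>>> {"api": "move_arm", "payload": {"jaw": [3,3,3,3,3,3,3,3,3,3,3,3], "dp": [[0,0,0],[0,0,0],[0,0,-0.5],[0,0,-1],[0,0,-1],[0,0,-1.5],[0,0,-1.5],[0,0,-2],[0,0,-2],[0,0,-1.5],[0,0,-1],[0,0,0]], "turn": [[0,0,0],[0,0,0],[0,0,0],[0,0,0],[0,0,0],[0,0,0],[0,0,0],[0,0,0],[0,0,0],[0,0,0],[0,0,0],[0,0,0]]}}

```text
time_s: 36.48
position: [0.5833, -0.3237, 0.1996]
tool_rot: [[0.989, -0.145, 0.004], [-0.145, -0.989, -0.003], [0.004, 0.002, -1.0]]
ft_force: [0.6, 0.2, 0.1]
grip_width: 0.0348
gripper_force: 39.8
```

```bash
python3 plan.py .5353 .2675 .196 -98.4 18
```

```text
yaw now -98.4 turn deg -0.0 q6 59.2 tilt 0.27 w 0.0348 t 36.5
18 rows dp [-0.74, -3.21, 0.01] turn z 0.0 ft [0.6 0.2 0.1]
```

>>> {"api": "move_arm", "payload": {"jaw": [3,3,3,3,3,3,3,3,3,3], "dp": [[-0.37,-1.6,0],[-0.74,-3.21,0],[-0.74,-3.21,0],[-0.74,-3.21,0],[-0.74,-3.21,0],[-0.74,-3.21,0],[-0.74,-3.21,0],[-0.74,-3.21,0],[-0.74,-3.21,0],[-0.74,-3.21,0]], "turn": [[0,0,0],[0,0,0],[0,0,0],[0,0,0],[0,0,0],[0,0,0],[0,0,0],[0,0,0],[0,0,0],[0,0,0]]}}

```text
time_s: 37.32
position: [0.5567, -0.0098, 0.1958]
tool_rot: [[0.989, -0.145, -0.001], [-0.145, -0.989, 0.0], [-0.002, -0.0, -1.0]]
ft_force: [0.1, 0.5, 0.3]
grip_width: 0.0346
gripper_force: 39.9
```

>>> {"api": "move_arm", "payload": {"jaw": [3,3,3,3,3,3,3,3,3,3,3], "dp": [[-0.74,-3.21,0],[-0.74,-3.21,0],[-0.74,-3.21,0],[-0.74,-3.21,0],[-0.74,-3.21,0],[-0.74,-3.21,0],[-0.74,-3.21,0],[-0.5,-2.1,0],[-0.35,-1.62,0],[-0.26,-1.1,0],[0,0,0]], "turn": [[0,0,0],[0,0,0],[0,0,0],[0,0,0],[0,0,0],[0,0,0],[0,0,0],[0,0,0],[0,0,0],[0,0,0],[0,0,0]]}}

```text
time_s: 38.23
position: [0.5343, 0.2693, 0.1958]
tool_rot: [[0.99, -0.143, -0.001], [-0.143, -0.99, 0.0], [-0.001, 0.0, -1.0]]
ft_force: [-0.4, 0.6, -1.0]
grip_width: 0.0347
gripper_force: 39.9
```

>>> {"api": "move_arm", "payload": {"jaw": [3,3,3,3], "dp": [[0,0,1],[0,0,0.5],[0,0,0],[0,0,0]], "turn": [[0,0,0],[0,0,0],[0,0,0],[0,0,0]]}}

```text
time_s: 38.57
position: [0.535, 0.2667, 0.1809]
tool_rot: [[0.989, -0.147, -0.001], [-0.147, -0.989, -0.0], [-0.001, 0.001, -1.0]]
ft_force: [0.7, -0.6, -0.9]
grip_width: 0.0343
gripper_force: 39.9
```

```bash
python3 - <<'E'
from fit import *
hold("B",.0415,"h4",(.5352,.2680))
E
```

```text
[0.535  0.2667 0.1809] [ 0.7 -0.6 -0.9] zb 0.13940818228558932
scene -0.004 47 lateral offset 1.1 width 32.1 near edge -17.3 side dir [ 0.52 -0.86] centre [0.6 1. ]
scene 0.012 47 lateral offset 0.4 width 33.8 near edge -18.9 side dir [ 0.52 -0.86] centre [ 0.5 -0.2]
scene 0.028 43 lateral offset 1.0 width 32.3 near edge -18.7 side dir [ 0.52 -0.86] centre [0.6 0.6]
side -0.004 61 lateral offset 0.5 width 34.5 near edge -14.9 side dir [-0.7   0.72] centre [1.4 1.4]
side 0.012 33 lateral offset -0.6 width 33.5 near edge -15.3 side dir [-0.7   0.72] centre [ 0.6 -0.4]
side 0.028 40 lateral offset -0.1 width 33.8 near edge -18.8 side dir [-0.7   0.72] centre [-4.  -2.5]
tool shift mm to nominal [ 0.  -1.3 -0. ]
```

>>> {"api": "move_arm", "payload": {"jaw": [3,3,3,3,3,3,3,3,3], "dp": [[-0.04,-0.05,0],[0,0,0.5],[0,0,0.5],[0,0,0.5],[0,0,0.5],[0,0,0.5],[0,0,0.5],[0,0,0.5],[0,0,0]], "turn": [[0,0,0],[0,0,0],[0,0,0],[0,0,0],[0,0,0],[0,0,0],[0,0,0],[0,0,0],[0,0,0]]}}

```text
time_s: 39.42
position: [0.5342, 0.2682, 0.1453]
tool_rot: [[0.989, -0.145, -0.002], [-0.145, -0.989, -0.001], [-0.002, 0.001, -1.0]]
ft_force: [0.3, -0.0, -1.1]
grip_width: 0.0344
gripper_force: 39.9
```

>>> {"api": "move_arm", "payload": {"jaw": [3,3,3,3,3,3,3,3,3,3,3,3], "dp": [[0,0,0.7],[0,0,0.7],[0,0,0.7],[0,0,0.7],[0,0,0.7],[0,0,0.7],[0,0,0.7],[0,0,0.7],[0,0,0.7],[0,0,0.6],[0,0,0.3],[0,0,0.1]], "turn": [[0,0,0],[0,0,0],[0,0,0],[0,0,0],[0,0,0],[0,0,0],[0,0,0],[0,0,0],[0,0,0],[0,0,0],[0,0,0],[0,0,0]]}}

```text
time_s: 40.42
position: [0.5344, 0.2682, 0.0729]
tool_rot: [[0.989, -0.145, -0.001], [-0.145, -0.989, -0.0], [-0.001, 0.0, -1.0]]
ft_force: [-0.6, -0.4, -0.8]
grip_width: 0.0343
gripper_force: 39.9
```

>>> {"api": "move_arm", "payload": {"jaw": [3,3,3,3,3], "dp": [[0,0,0.1],[0,0,0.1],[0,0,0.1],[0,0,0.1],[0,0,0]], "turn": [[0,0,0],[0,0,0],[0,0,0],[0,0,0],[0,0,0]]}}

```text
time_s: 40.83
position: [0.5346, 0.2683, 0.0695]
tool_rot: [[0.989, -0.145, -0.0], [-0.145, -0.989, -0.0], [-0.0, 0.0, -1.0]]
ft_force: [0.4, 0.5, -0.8]
grip_width: 0.0342
gripper_force: 39.9
```

>>> {"api": "move_arm", "payload": {"jaw": [3,3,3,3], "dp": [[0,0,0.1],[0,0,0.1],[0,0,0.05],[0,0,0]], "turn": [[0,0,0],[0,0,0],[0,0,0],[0,0,0]]}}

```text
time_s: 41.17
position: [0.5352, 0.2684, 0.0681]
tool_rot: [[0.989, -0.145, 0.002], [-0.145, -0.989, 0.0], [0.002, -0.001, -1.0]]
ft_force: [-1.8, -0.2, 6.8]
grip_width: 0.0344
gripper_force: 40.3
```

>>> {"api": "move_arm", "payload": {"jaw": [4,5.4,5.4,5.4,5.4,5.4,5.4,5.4,5.4,5.4,5.4,5.4], "dp": [[0,0,0],[0,0,0],[0,0,0],[0,0,0],[0,0,-1],[0,0,-2],[0,0,-2.5],[0,0,-2.5],[0,0,-2.5],[0,0,-2.5],[0,0,-1],[0,0,0]], "turn": [[0,0,0],[0,0,0],[0,0,0],[0,0,0],[0,0,0],[0,0,0],[0,0,0],[0,0,0],[0,0,0],[0,0,0],[0,0,0],[0,0,0]]}}

```text
time_s: 42.17
position: [0.5354, 0.2685, 0.2098]
tool_rot: [[0.989, -0.145, 0.005], [-0.145, -0.989, 0.001], [0.005, -0.002, -1.0]]
ft_force: [0.7, -0.8, 0.4]
grip_width: 0.0539
gripper_force: 0.0
```

```bash
python3 - <<'E'
from fit import *
for n in("scene","side"):
    look("y"+n,.43,.60,.23,.43,.09,.118,n)
E
python3 plan.py .4965 -.3445 .20 -98.4 18
```

```text
112 mean [0.5566 0.3783 0.1021] rect [554.9 379. ] [32.7 34.6] 2.9 circ [552.7 379.3] 18.5
101 mean [0.4767 0.3912 0.102 ] rect [475.7 390. ] [31.  34.8] 5.8 circ [474.2 389.5] 18.2
43 mean [0.4596 0.2821 0.1048] rect [458.5 282.2] [12.  16.3] 14.8 circ [457.  281.8] 9.3
97 mean [0.5399 0.272  0.1021] rect [537.4 272.5] [30.9 33.9] 22.9 circ [535.7 271.8] 17.7
100 mean [0.5488 0.3683 0.1028] rect [549.8 371. ] [30.2 32.5] 55.1 circ [549.1 372. ] 18.3
93 mean [0.4681 0.3803 0.1031] rect [469.8 381.5] [29.  33.8] 67.4 circ [471.1 383.9] 18.1
60 mean [0.4516 0.2721 0.1054] rect [452.1 273.5] [13.7 15.7] 58.2 circ [453.3 275. ] 9.1
99 mean [0.5325 0.2624 0.1017] rect [533.5 265.5] [33.3 34. ] 65.9 circ [534.7 266.8] 18.4
yaw now -98.4 turn deg -0.0 q6 113.7 tilt 0.08 w 0.0541 t 42.3
18 rows dp [0.29, 3.4, 0.04] turn z 0.0 ft [ 0.5 -0.7 -0.5]
```

Three springs are standing. The fourth is at (0.4965, -0.3445).

>>> {"api": "move_arm", "payload": {"jaw": [5.8,5.8,5.8,5.8,5.8,5.8,5.8,5.8,5.8,5.8], "dp": [[0.15,1.7,0],[0.29,3.4,0],[0.29,3.4,0],[0.29,3.4,0],[0.29,3.4,0],[0.29,3.4,0],[0.29,3.4,0],[0.29,3.4,0],[0.29,3.4,0],[0.29,3.4,0]], "turn": [[0,0,0],[0,0,0],[0,0,0],[0,0,0],[0,0,0],[0,0,0],[0,0,0],[0,0,0],[0,0,0],[0,0,0]]}}

```text
time_s: 43.1
position: [0.5139, -0.0567, 0.2052]
tool_rot: [[0.989, -0.145, -0.003], [-0.145, -0.989, 0.001], [-0.003, -0.001, -1.0]]
ft_force: [-0.7, 0.6, 0.1]
grip_width: 0.058
gripper_force: 0.0
```

>>> {"api": "move_arm", "payload": {"jaw": [5.8,5.8,5.8,5.8,5.8,5.8,5.8,5.8,5.8,5.8,5.8], "dp": [[0.29,3.4,0],[0.29,3.4,0],[0.29,3.4,0],[0.29,3.4,0],[0.29,3.4,0],[0.29,3.4,0],[0.29,3.4,0],[0.29,3.4,1],[0.15,1.7,2],[0,0,0],[0,0,0]], "turn": [[0,0,0],[0,0,0],[0,0,0],[0,0,0],[0,0,0],[0,0,0],[0,0,0],[0,0,0],[0,0,0],[0,0,0],[0,0,0]]}}

```text
time_s: 44.02
position: [0.4965, -0.3445, 0.1744]
tool_rot: [[0.989, -0.147, -0.004], [-0.147, -0.989, 0.004], [-0.004, -0.004, -1.0]]
ft_force: [-0.3, 1.3, 0.5]
grip_width: 0.0578
gripper_force: 0.0
```

```bash
python3 plan.py .4965 -.3445 .074 -98.4 12
```

```text
yaw now -98.4 turn deg 0.0 q6 52.5 tilt 0.32 w 0.0578 t 44.0
12 rows dp [0.0, 0.0, 0.84] turn z -0.0001 ft [-0.3  1.3  0.5]
```

>>> {"api": "move_arm", "payload": {"jaw": [5.8,5.8,5.8,5.8,5.8,5.8,5.8,4,3,3,3,3], "dp": [[0.03,0,2],[0,0,2],[0,0,2],[0,0,2],[0,0,1.7],[0,0,0.5],[0,0,0],[0,0,0],[0,0,0],[0,0,0],[0,0,0],[0,0,0]], "turn": [[0,0,0],[0,0,0],[0,0,0],[0,0,0],[0,0,0],[0,0,0],[0,0,0],[0,0,0],[0,0,0],[0,0,0],[0,0,0],[0,0,0]]}}

```text
time_s: 45.02
position: [0.4983, -0.3449, 0.0766]
tool_rot: [[0.989, -0.145, 0.002], [-0.145, -0.989, -0.001], [0.002, 0.001, -1.0]]
ft_force: [0.3, 3.0, 6.2]
grip_width: 0.0332
gripper_force: 39.2
```

>>> {"api": "move_arm", "payload": {"jaw": [3,3,3,3,3,3,3,3,3,3,3,3], "dp": [[0,0,0],[0,0,0],[0,0,-0.5],[0,0,-1],[0,0,-1],[0,0,-1.5],[0,0,-1.5],[0,0,-2],[0,0,-2],[0,0,-1.5],[0,0,-1],[0,0,0]], "turn": [[0,0,0],[0,0,0],[0,0,0],[0,0,0],[0,0,0],[0,0,0],[0,0,0],[0,0,0],[0,0,0],[0,0,0],[0,0,0],[0,0,0]]}}

```text
time_s: 46.02
position: [0.4983, -0.3454, 0.1979]
tool_rot: [[0.989, -0.145, 0.003], [-0.145, -0.989, -0.004], [0.004, 0.003, -1.0]]
ft_force: [-0.6, -0.3, -0.6]
grip_width: 0.0329
gripper_force: 39.6
```

```bash
python3 plan.py .456 .279 .196 -98.4 18
```

```text
yaw now -98.4 turn deg -0.0 q6 52.5 tilt 0.28 w 0.0329 t 46.0
18 rows dp [-0.74, -3.4, -0.0] turn z 0.0 ft [-0.6 -0.3 -0.6]
```

>>> {"api": "move_arm", "payload": {"jaw": [3,3,3,3,3,3,3,3,3,3], "dp": [[-0.37,-1.7,0],[-0.74,-3.4,0],[-0.74,-3.4,0],[-0.74,-3.4,0],[-0.74,-3.4,0],[-0.74,-3.4,0],[-0.74,-3.4,0],[-0.74,-3.4,0],[-0.74,-3.4,0],[-0.74,-3.4,0]], "turn": [[0,0,0],[0,0,0],[0,0,0],[0,0,0],[0,0,0],[0,0,0],[0,0,0],[0,0,0],[0,0,0],[0,0,0]]}}

```text
time_s: 46.85
position: [0.4743, -0.0134, 0.1944]
tool_rot: [[0.989, -0.146, -0.001], [-0.146, -0.989, 0.0], [-0.001, -0.0, -1.0]]
ft_force: [0.6, -0.2, -1.1]
grip_width: 0.0329
gripper_force: 39.7
```

>>> {"api": "move_arm", "payload": {"jaw": [3,3,3,3,3,3,3,3,3,3,3], "dp": [[-0.74,-3.4,0],[-0.74,-3.4,0],[-0.74,-3.4,0],[-0.74,-3.4,0],[-0.74,-3.4,0],[-0.74,-3.4,0],[-0.74,-3.4,0],[-0.5,-2.3,0],[-0.35,-1.7,0],[-0.26,-1.1,0],[0,0,0]], "turn": [[0,0,0],[0,0,0],[0,0,0],[0,0,0],[0,0,0],[0,0,0],[0,0,0],[0,0,0],[0,0,0],[0,0,0],[0,0,0]]}}

```text
time_s: 47.77
position: [0.4543, 0.2814, 0.1944]
tool_rot: [[0.99, -0.143, -0.001], [-0.143, -0.99, -0.0], [-0.001, 0.0, -1.0]]
ft_force: [0.2, 0.2, -0.6]
grip_width: 0.0333
gripper_force: 39.7
```

>>> {"api": "move_arm", "payload": {"jaw": [3,3,3,3], "dp": [[0,0,1],[0,0,0.5],[0,0,0],[0,0,0]], "turn": [[0,0,0],[0,0,0],[0,0,0],[0,0,0]]}}

```text
time_s: 48.1
position: [0.455, 0.2792, 0.1799]
tool_rot: [[0.989, -0.146, -0.001], [-0.146, -0.989, -0.0], [-0.001, 0.001, -1.0]]
ft_force: [0.4, -0.1, 0.1]
grip_width: 0.0329
gripper_force: 39.7
```

```bash
python3 - <<'E'
from fit import *
hold("A",.041,"h5",(.456,.2788))
E
```

```text
[0.455  0.2792 0.1799] [ 0.4 -0.1  0.1] zb 0.13886108958423599
scene -0.004 34 lateral offset -2.3 width 34.1 near edge -15.9 side dir [ 0.52 -0.86] centre [-2.6  1.6]
scene 0.012 35 lateral offset -2.6 width 36.0 near edge -13.9 side dir [ 0.52 -0.86] centre [-2.2  0.8]
scene 0.028 40 lateral offset 0.6 width 31.1 near edge -16.3 side dir [ 0.52 -0.86] centre [-1.9  0.9]
side -0.004 60 lateral offset 2.7 width 34.5 near edge -16.7 side dir [-0.7   0.72] centre [-0.9  3.8]
side 0.012 49 lateral offset 2.0 width 32.9 near edge -16.0 side dir [-0.7   0.72] centre [-0.5  1. ]
side 0.028 31 lateral offset -0.7 width 40.3 near edge -15.7 side dir [-0.7   0.72] centre [-1.4 -1.1]
tool shift mm to nominal [ 1.1  0.2 -0. ]
```

>>> {"api": "move_arm", "payload": {"jaw": [3,3,3,3,3,3,3,3,3], "dp": [[0.15,0.13,0],[0,0,0.5],[0,0,0.5],[0,0,0.5],[0,0,0.5],[0,0,0.5],[0,0,0.5],[0,0,0.5],[0,0,0]], "turn": [[0,0,0],[0,0,0],[0,0,0],[0,0,0],[0,0,0],[0,0,0],[0,0,0],[0,0,0],[0,0,0]]}}

```text
time_s: 48.95
position: [0.4557, 0.2783, 0.1439]
tool_rot: [[0.989, -0.145, -0.002], [-0.145, -0.989, -0.001], [-0.002, 0.001, -1.0]]
ft_force: [-0.2, 0.5, -1.1]
grip_width: 0.0332
gripper_force: 39.7
```

>>> {"api": "move_arm", "payload": {"jaw": [3,3,3,3,3,3,3,3,3,3,3,3], "dp": [[0,0,0.7],[0,0,0.7],[0,0,0.7],[0,0,0.7],[0,0,0.7],[0,0,0.7],[0,0,0.7],[0,0,0.7],[0,0,0.7],[0,0,0.6],[0,0,0.3],[0,0,0.1]], "turn": [[0,0,0],[0,0,0],[0,0,0],[0,0,0],[0,0,0],[0,0,0],[0,0,0],[0,0,0],[0,0,0],[0,0,0],[0,0,0],[0,0,0]]}}

```text
time_s: 49.95
position: [0.456, 0.2784, 0.0714]
tool_rot: [[0.989, -0.145, -0.001], [-0.145, -0.989, -0.0], [-0.001, 0.0, -1.0]]
ft_force: [-0.3, 0.2, -0.7]
grip_width: 0.0331
gripper_force: 39.7
```

>>> {"api": "move_arm", "payload": {"jaw": [3,3,3,3,3], "dp": [[0,0,0.1],[0,0,0.1],[0,0,0.1],[0,0,0.1],[0,0,0]], "turn": [[0,0,0],[0,0,0],[0,0,0],[0,0,0],[0,0,0]]}}

```text
time_s: 50.37
position: [0.4562, 0.2785, 0.068]
tool_rot: [[0.989, -0.145, 0.0], [-0.145, -0.989, 0.0], [0.0, -0.0, -1.0]]
ft_force: [0.1, -0.1, -0.4]
grip_width: 0.0329
gripper_force: 39.7
```

>>> {"api": "move_arm", "payload": {"jaw": [3,3,3,3], "dp": [[0,0,0.1],[0,0,0.1],[0,0,0.05],[0,0,0]], "turn": [[0,0,0],[0,0,0],[0,0,0],[0,0,0]]}}

```text
time_s: 50.7
position: [0.4565, 0.2787, 0.0665]
tool_rot: [[0.989, -0.145, 0.001], [-0.145, -0.989, 0.001], [0.001, -0.001, -1.0]]
ft_force: [-2.2, -0.1, 7.9]
grip_width: 0.033
gripper_force: 40.9
```

>>> {"api": "move_arm", "payload": {"jaw": [4,5.4,5.4,5.4,5.4,5.4,5.4,5.4,5.4,5.4,5.4,5.4], "dp": [[0,0,0],[0,0,0],[0,0,0],[0,0,0],[0,0,-1],[0,0,-2],[0,0,-2.5],[0,0,-2.5],[0,0,-2.5],[0,0,-2.5],[0,0,-2.5],[0,0,-2]], "turn": [[0,0,0],[0,0,0],[0,0,0],[0,0,0],[0,0,0],[0,0,0],[0,0,0],[0,0,0],[0,0,0],[0,0,0],[0,0,0],[0,0,0]]}}

```text
time_s: 51.7
position: [0.4561, 0.2785, 0.2433]
tool_rot: [[0.989, -0.145, 0.002], [-0.145, -0.989, 0.001], [0.002, -0.001, -1.0]]
ft_force: [0.1, 0.1, -0.4]
grip_width: 0.0544
gripper_force: 0.0
```

```bash
cat >> fit.py <<'E'
def knobs():
    for n in("scene","side"):
        print(n,"knobs"); im=look("k"+n,.38,.74,-.02,.235,.026,.045,n)[0]
E
python3 - <<'E'
from fit import *
for n in("scene","side"):
    im=look("y"+n,.43,.60,.23,.43,.09,.118,n)[0]; save("y"+n+".png",im)
knobs()
a=cv2.imread("pics/yside.png")[80:240,100:300];b=cv2.imread("pics/yscene.png")[150:310,250:450]
cv2.imwrite("pics/y.png",cv2.resize(np.hstack([a,b]),None,fx=2,fy=2,interpolation=2))
E
```

```text
84 mean [0.4602 0.282  0.1028] rect [458.  282.4] [29.7 33.7] 13.7 circ [455.2 281.6] 18.0
101 mean [0.54   0.2722 0.1023] rect [538.8 272.7] [31.1 34.5] 16.0 circ [536.1 273. ] 18.9
114 mean [0.5566 0.3784 0.1022] rect [553.6 378.4] [34.7 33.3] 84.9 circ [552.2 377.7] 18.7
98 mean [0.4761 0.3906 0.1027] rect [474.3 389.7] [29.5 34.4] 5.1 circ [473.2 389.6] 17.7
96 mean [0.5491 0.3686 0.1025] rect [550.2 372. ] [31.9 32.8] 54.8 circ [550.7 374.5] 18.4
98 mean [0.4686 0.3807 0.1034] rect [469.9 383.3] [32.6 33.5] 59.7 circ [471.6 384.9] 18.9
103 mean [0.5325 0.262  0.1027] rect [533.6 265.4] [32.9 34. ] 58.9 circ [534.2 268.1] 19.4
115 mean [0.4528 0.2716 0.1026] rect [453.3 274.9] [31.4 32.7] 54.8 circ [453.6 276.9] 18.5
scene knobs
69 mean [0.708  0.2285 0.0376] rect [710.9 228. ] [11.2 54.4] 86.1 circ [711.2 232.8] 27.2
108 mean [0.4579 0.181  0.0317] rect [454.9 179.1] [40.3 41.2] 28.0 circ [455.3 179.9] 22.1
115 mean [0.5315 0.1016 0.0316] rect [530.6 100.7] [38.2 40.4] 15.8 circ [529.8 100.4] 21.9
100 mean [0.455  0.0933 0.0316] rect [453.3  93. ] [40.4 40.6] 71.7 circ [453.7  93.8] 23.0
145 mean [0.6832 0.1157 0.0317] rect [682.1 113.5] [40.9 41.1] 83.3 circ [681.7 114.1] 22.3
119 mean [0.6128 0.0778 0.0317] rect [611.1  76.3] [37.6 42.2] 52.4 circ [610.   75.8] 22.7
side knobs
78 mean [0.7041 0.2233 0.0366] rect [708.  223.5] [15.  58.7] 83.4 circ [708.8 230.7] 29.4
28 mean [0.5382 0.2319 0.029 ] rect [529.  232.6] [ 5.4 62. ] 86.8 circ [529.  232.3] 31.0
169 mean [0.4526 0.1726 0.0313] rect [453.4 174.9] [42.2 40.5] 28.0 circ [452.4 175.3] 22.9
200 mean [0.4502 0.0856 0.0313] rect [451.3  87.3] [40.7 40.3] 66.2 circ [451.2  87.2] 22.0
173 mean [0.5264 0.0936 0.0314] rect [528.1  95. ] [40.8 40.9] 4.0 circ [527.2  95.3] 21.7
160 mean [0.6083 0.0703 0.0314] rect [609.1  71.6] [43.1 40. ] 33.3 circ [608.8  71.4] 23.4
138 mean [0.6786 0.1082 0.0314] rect [680.4 109.6] [41.2 38.2] 42.5 circ [680.3 109.6] 22.2
```

View pics/y.png

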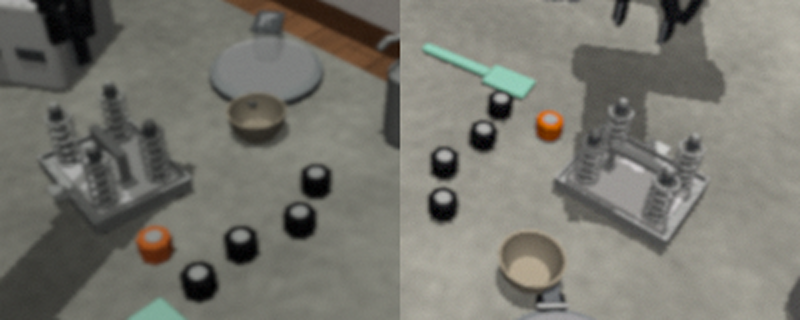

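All four springs stand on their rods: bottom-left group in the left crop, right group in the right crop. The four black knobs lie at left crop (198,280), (240,243), (299,218) and (316,180), with the orange one at (155,243). The far knob was knocked to (0.681, 0.112). I'll start with knob K2 at (0.529, 0.098).

```bash
python3 plan.py .5290 .0975 .12 -98.4 9; python3 - <<'E'
from h import *
f=np.load("yside.npz"); C=cloud("side",f["d"],f["M"]); im=f["im"].astype(int)
m=(im[...,1]>im[...,0]+25)&(C[...,0]>.3)&(C[...,0]<.5)&(C[...,1]>-.08)&(C[...,1]<.12)
P=C[m]; print("scraper hull",cv2.convexHull((P[:,:2]*1000).astype(np.float32))[:,0].round(0)[::4].tolist())
E
```

```text
yaw now -98.4 turn deg -0.0 q6 117.1 tilt 0.04 w 0.0541 t 51.9
9 rows dp [1.09, 1.87, 1.34] turn z 0.0001 ft [-0.  -0.5 -1.6]
scraper hull [[407.0, 100.0], [376.0, 117.0], [357.0, 93.0], [369.0, -79.0], [385.0, -74.0]]
```

>>> {"api": "move_arm", "payload": {"jaw": [6.2,6.2,6.2,6.2,6.2,6.2,6.2,6.2,6.2,6.2,6.2], "dp": [[1.09,1.87,0.5],[1.09,1.87,1.3],[1.09,1.87,1.4],[1.09,1.87,1.4],[1.09,1.87,1.4],[1.09,1.87,1.5],[1.09,1.87,1.5],[1.09,1.87,1.5],[1.09,1.87,1.5],[0,0,0],[0,0,0]], "turn": [[0,0,0],[0,0,0],[0,0,0],[0,0,0],[0,0,0],[0,0,0],[0,0,0],[0,0,0],[0,0,0],[0,0,0],[0,0,0]]}}

```text
time_s: 52.82
position: [0.5281, 0.0971, 0.119]
tool_rot: [[0.989, -0.147, -0.004], [-0.147, -0.989, 0.0], [-0.004, 0.0, -1.0]]
ft_force: [-0.8, 0.3, -0.3]
grip_width: 0.0623
gripper_force: 0.0
```

```bash
python3 plan.py .5290 .0975 .006 -98.4 6
```

```text
yaw now -98.5 turn deg 0.1 q6 96.2 tilt 0.22 w 0.0623 t 52.8
6 rows dp [0.02, -0.01, 1.88] turn z -0.0002 ft [-0.8  0.3 -0.3]
```

>>> {"api": "move_arm", "payload": {"jaw": [6.2,6.2,6.2,6.2,6.2,6.2,6.2,5,3.5,3.5,3.5,3.5], "dp": [[0,0,2],[0,0,2.5],[0,0,2.5],[0,0,2.1],[0,0,1.5],[0,0,0.5],[0,0,0],[0,0,0],[0,0,0],[0,0,0],[0,0,0],[0,0,0]], "turn": [[0,0,0],[0,0,0],[0,0,0],[0,0,0],[0,0,0],[0,0,0],[0,0,0],[0,0,0],[0,0,0],[0,0,0],[0,0,0],[0,0,0]]}}

```text
time_s: 53.82
position: [0.5293, 0.098, 0.0111]
tool_rot: [[0.989, -0.145, 0.002], [-0.145, -0.989, 0.0], [0.002, -0.001, -1.0]]
ft_force: [-2.2, 1.7, 6.2]
grip_width: 0.0405
gripper_force: 40.2
```

>>> {"api": "move_arm", "payload": {"jaw": [3.5,3.5,3.5,3.5,3.5,3.5,3.5,3.5,3.5,3.5,3.5,3.5], "dp": [[0,0,0],[0,0,0],[0,0,-0.5],[0,0,-1],[0,0,-1.5],[0,0,-2],[0,0,-2],[0,0,-2.2],[0,0,-2.2],[0,0,-2],[0,0,-1.5],[0,0,0]], "turn": [[0,0,0],[0,0,0],[0,0,0],[0,0,0],[0,0,0],[0,0,0],[0,0,0],[0,0,0],[0,0,0],[0,0,0],[0,0,0],[0,0,0]]}}

```text
time_s: 54.82
position: [0.53, 0.0977, 0.1626]
tool_rot: [[0.989, -0.145, 0.007], [-0.145, -0.989, -0.0], [0.007, -0.001, -1.0]]
ft_force: [0.5, 0.2, 0.2]
grip_width: 0.0403
gripper_force: 40.5
```

```bash
python3 plan.py .5514 .3765 .16 -98.4 9
```

```text
yaw now -98.3 turn deg -0.1 q6 96.2 tilt 0.4 w 0.0403 t 54.8
9 rows dp [-0.21, -3.1, 0.03] turn z 0.0001 ft [0.5 0.2 0.2]
```

>>> {"api": "move_arm", "payload": {"jaw": [3.5,3.5,3.5,3.5,3.5,3.5,3.5,3.5,3.5,3.5,3.5,3.5], "dp": [[-0.1,-1.55,0],[-0.21,-3.1,0],[-0.21,-3.1,0],[-0.21,-3.1,0],[-0.21,-3.1,0],[-0.21,-3.1,0],[-0.21,-3.1,0],[-0.21,-3.1,0],[-0.16,-2.3,0],[-0.1,-1.5,0],[-0.06,-0.9,0],[0,0,0]], "turn": [[0,0,0],[0,0,0],[0,0,0],[0,0,0],[0,0,0],[0,0,0],[0,0,0],[0,0,0],[0,0,0],[0,0,0],[0,0,0],[0,0,0]]}}

```text
time_s: 55.82
position: [0.5502, 0.3782, 0.1578]
tool_rot: [[0.99, -0.144, -0.001], [-0.144, -0.99, -0.0], [-0.001, 0.0, -1.0]]
ft_force: [-0.0, -0.6, -0.9]
grip_width: 0.0405
gripper_force: 40.5
```

>>> {"api": "move_arm", "payload": {"jaw": [3.5,3.5], "dp": [[0,0,0],[0,0,0]], "turn": [[0,0,0],[0,0,0]]}}

```text
time_s: 55.98
position: [0.5508, 0.376, 0.1585]
tool_rot: [[0.989, -0.146, -0.0], [-0.146, -0.989, -0.0], [-0.0, 0.0, -1.0]]
ft_force: [0.1, 0.4, -0.7]
grip_width: 0.0406
gripper_force: 40.5
```

```bash
python3 - <<'E'
from fit import *
hold("C",.0115,"h6",(.5514,.3765))
E
```

```text
[0.5508 0.376  0.1585] [ 0.1  0.4 -0.7] zb 0.14696920228978666
scene -0.004 46 lateral offset 4.5 width 39.1 near edge -19.5 side dir [ 0.52 -0.86] centre [10.4 -0.6]
scene 0.012 108 lateral offset 5.6 width 50.3 near edge -23.9 side dir [ 0.52 -0.86] centre [ 9.3 -3.2]
scene 0.028 231 lateral offset 3.7 width 59.3 near edge -24.4 side dir [ 0.52 -0.86] centre [-1.1 -1.8]
side -0.004 43 lateral offset -0.3 width 40.4 near edge -22.8 side dir [-0.7   0.72] centre [-4.5 -5.8]
side 0.012 76 lateral offset -4.4 width 48.3 near edge -27.7 side dir [-0.7   0.72] centre [-6.7 -5.8]
side 0.028 134 lateral offset -2.3 width 50.1 near edge -29.6 side dir [-0.7   0.72] centre [-5.3 -4.4]
tool shift mm to nominal [ 0.6 -0.6 -0. ]
```

>>> {"api": "move_arm", "payload": {"jaw": [3.5,3.5,3.5,3.5,3.5,3.5,3.5], "dp": [[0.05,-0.05,0.6],[0,0,0.7],[0,0,0.7],[0,0,0.7],[0,0,0.7],[0,0,0.5],[0,0,0]], "turn": [[0,0,0],[0,0,0],[0,0,0],[0,0,0],[0,0,0],[0,0,0],[0,0,0]]}}

```text
time_s: 56.67
position: [0.5508, 0.3772, 0.1179]
tool_rot: [[0.989, -0.145, -0.002], [-0.145, -0.989, -0.001], [-0.002, 0.001, -1.0]]
ft_force: [0.8, -0.1, -0.7]
grip_width: 0.0406
gripper_force: 40.5
```

>>> {"api": "move_arm", "payload": {"jaw": [3.5,3.5,3.5,3.5,3.5], "dp": [[0,0,0.15],[0,0,0.15],[0,0,0.1],[0,0,0.1],[0,0,0]], "turn": [[0,0,0],[0,0,0],[0,0,0],[0,0,0],[0,0,0]]}}

```text
time_s: 57.08
position: [0.5512, 0.3775, 0.1145]
tool_rot: [[0.989, -0.145, 0.0], [-0.145, -0.989, 0.0], [0.0, -0.0, -1.0]]
ft_force: [-0.4, -0.3, 0.0]
grip_width: 0.0405
gripper_force: 40.5
```

>>> {"api": "move_arm", "payload": {"jaw": [3.5,3.5,3.5,4.5,5.6,5.6,5.6,5.6,5.6,5.6,5.6,5.6], "dp": [[0,0,0.1],[0,0,0.1],[0,0,0],[0,0,0],[0,0,0],[0,0,0],[0,0,0],[0,0,-1],[0,0,-2],[0,0,-2.5],[0,0,-2],[0,0,0]], "turn": [[0,0,0],[0,0,0],[0,0,0],[0,0,0],[0,0,0],[0,0,0],[0,0,0],[0,0,0],[0,0,0],[0,0,0],[0,0,0],[0,0,0]]}}

```text
time_s: 58.08
position: [0.5526, 0.3782, 0.1932]
tool_rot: [[0.989, -0.145, 0.008], [-0.145, -0.989, 0.004], [0.007, -0.005, -1.0]]
ft_force: [-0.3, 0.2, 1.1]
grip_width: 0.0561
gripper_force: 0.0
```

```bash
python3 - <<'E'
from fit import *
for n in("scene","side"):
    print(n);look("z"+n,.52,.585,.33,.42,.122,.142,n)
knobs()
E
python3 plan.py .6095 .0735 .12 -98.4 11
```

```text
scene
191 mean [0.5549 0.3788 0.1317] rect [551.8 378.6] [43.7 41.1] 8.0 circ [551.8 378.9] 23.4
side
150 mean [0.547  0.3696 0.1311] rect [549.6 374.1] [42.6 40.5] 53.8 circ [549.8 372.9] 22.5
scene knobs
98 mean [0.4555 0.0938 0.0319] rect [454.5  94.5] [40.5 40.3] 59.6 circ [454.5  93.8] 22.3
108 mean [0.458  0.1808 0.0315] rect [455.6 180.3] [38.4 42.5] 77.1 circ [456.  180.7] 22.4
70 mean [0.7084 0.2284 0.0373] rect [711.1 227.9] [11.4 53.3] 86.3 circ [711.3 231.4] 26.7
142 mean [0.6833 0.1152 0.0318] rect [681.8 113.8] [39.6 40.9] 45.1 circ [682.4 114.5] 22.2
120 mean [0.6131 0.0782 0.0319] rect [612.5  77.7] [40.4 37.7] 55.2 circ [611.   76.6] 22.2
side knobs
34 mean [0.5368 0.2317 0.03  ] rect [534.4 230.9] [ 5.5 51.8] 84.7 circ [534.6 232.7] 25.9
170 mean [0.453  0.1725 0.0313] rect [453.7 172.8] [40.2 40.7] 40.0 circ [453.9 174.5] 21.9
197 mean [0.4499 0.0855 0.0315] rect [451.5  87.3] [42.9 41.3] 66.5 circ [451.7  87.7] 23.3
77 mean [0.7037 0.2237 0.0366] rect [707.3 224. ] [13.3 57.3] 81.2 circ [708.3 230.3] 28.7
162 mean [0.6079 0.0701 0.0313] rect [610.5  71.8] [43.9 39.8] 35.7 circ [610.2  71.5] 22.4
141 mean [0.6785 0.1077 0.0313] rect [680.2 109.4] [41.8 38.2] 42.5 circ [680.5 109.4] 22.5
yaw now -98.4 turn deg -0.0 q6 122.6 tilt 0.1 w 0.0559 t 58.3
11 rows dp [0.93, 2.65, 0.61] turn z 0.0001 ft [ 0.4  0.2 -0.3]
```

Knob 1 is seated, with its top at 0.132. Next is K3.

>>> {"api": "move_arm", "payload": {"jaw": [6.2,6.2,6.2,6.2,6.2,6.2,6.2,6.2,6.2,6.2,6.2,6.2], "dp": [[0.5,1.3,0],[0.93,2.65,0],[0.93,2.65,0],[0.93,2.65,0],[0.93,2.65,0],[0.93,2.65,0],[0.93,2.65,0.5],[0.93,2.65,1.2],[0.93,2.65,1.5],[0.93,2.65,1.5],[0.93,2.65,1.5],[0.43,1.35,0.5]], "turn": [[0,0,0],[0,0,0],[0,0,0],[0,0,0],[0,0,0],[0,0,0],[0,0,0],[0,0,0],[0,0,0],[0,0,0],[0,0,0],[0,0,0]]}}

```text
time_s: 59.28
position: [0.6092, 0.0704, 0.1177]
tool_rot: [[0.989, -0.148, -0.005], [-0.148, -0.989, -0.0], [-0.005, 0.001, -1.0]]
ft_force: [-0.2, 0.6, -0.1]
grip_width: 0.0622
gripper_force: 0.0
```

>>> {"api": "move_arm", "payload": {"jaw": [6.2,6.2], "dp": [[0,0,0],[0,0,0]], "turn": [[0,0,0],[0,0,0]]}}

```text
time_s: 59.45
position: [0.61, 0.0737, 0.1204]
tool_rot: [[0.989, -0.147, -0.001], [-0.147, -0.989, 0.0], [-0.001, -0.0, -1.0]]
ft_force: [0.2, 0.3, -0.1]
grip_width: 0.0617
gripper_force: 0.0
```

```bash
python3 plan.py .610 .0738 .008 -98.4 6
```

```text
yaw now -98.4 turn deg 0.0 q6 94.3 tilt 0.05 w 0.0617 t 59.5
6 rows dp [0.0, -0.0, 1.87] turn z -0.0001 ft [ 0.2  0.3 -0.1]
```

>>> {"api": "move_arm", "payload": {"jaw": [6.2,6.2,6.2,6.2,6.2,6.2,6.2,5,3.5,3.5,3.5,3.5], "dp": [[0,0,2],[0,0,2.5],[0,0,2.5],[0,0,2.1],[0,0,1.6],[0,0,0.5],[0,0,0],[0,0,0],[0,0,0],[0,0,0],[0,0,0],[0,0,0]], "turn": [[0,0,0],[0,0,0],[0,0,0],[0,0,0],[0,0,0],[0,0,0],[0,0,0],[0,0,0],[0,0,0],[0,0,0],[0,0,0],[0,0,0]]}}

```text
time_s: 60.45
position: [0.611, 0.0745, 0.0103]
tool_rot: [[0.989, -0.145, 0.003], [-0.145, -0.989, 0.0], [0.003, -0.001, -1.0]]
ft_force: [-0.7, 1.5, 6.7]
grip_width: 0.0395
gripper_force: 40.7
```

>>> {"api": "move_arm", "payload": {"jaw": [3.5,3.5,3.5,3.5,3.5,3.5,3.5,3.5,3.5,3.5,3.5,3.5], "dp": [[0,0,0],[0,0,0],[0,0,-0.5],[0,0,-1],[0,0,-1.5],[0,0,-2],[0,0,-2],[0,0,-2.2],[0,0,-2.2],[0,0,-2.2],[0,0,-2],[0,0,0]], "turn": [[0,0,0],[0,0,0],[0,0,0],[0,0,0],[0,0,0],[0,0,0],[0,0,0],[0,0,0],[0,0,0],[0,0,0],[0,0,0],[0,0,0]]}}

```text
time_s: 61.45
position: [0.6116, 0.0741, 0.1698]
tool_rot: [[0.989, -0.145, 0.008], [-0.145, -0.989, -0.001], [0.008, -0.001, -1.0]]
ft_force: [0.1, 0.0, -0.7]
grip_width: 0.0394
gripper_force: 40.4
```

```bash
python3 plan.py .4722 .3865 .165 -98.4 10
```

```text
yaw now -98.3 turn deg -0.1 q6 94.3 tilt 0.48 w 0.0394 t 61.5
10 rows dp [-1.83, -2.89, 0.03] turn z 0.0001 ft [ 0.1  0.  -0.7]
```

>>> {"api": "move_arm", "payload": {"jaw": [3.5,3.5,3.5,3.5,3.5,3.5,3.5,3.5,3.5,3.5,3.5,3.5], "dp": [[-0.9,-1.45,0],[-1.83,-2.89,0],[-1.83,-2.89,0],[-1.83,-2.89,0],[-1.83,-2.89,0],[-1.83,-2.89,0],[-1.83,-2.89,0],[-1.83,-2.89,0],[-1.83,-2.89,0],[-1.4,-2.2,0],[-0.8,-1.4,0],[-0.56,-0.73,0]], "turn": [[0,0,0],[0,0,0],[0,0,0],[0,0,0],[0,0,0],[0,0,0],[0,0,0],[0,0,0],[0,0,0],[0,0,0],[0,0,0],[0,0,0]]}}

```text
time_s: 62.45
position: [0.4698, 0.3884, 0.1643]
tool_rot: [[0.99, -0.143, -0.0], [-0.143, -0.99, -0.0], [-0.0, 0.0, -1.0]]
ft_force: [0.6, 0.5, -0.8]
grip_width: 0.0397
gripper_force: 40.4
```

>>> {"api": "move_arm", "payload": {"jaw": [3.5,3.5,3.5], "dp": [[0,0,0],[0,0,0],[0,0,0]], "turn": [[0,0,0],[0,0,0],[0,0,0]]}}

```text
time_s: 62.7
position: [0.4716, 0.3856, 0.1645]
tool_rot: [[0.989, -0.146, -0.0], [-0.146, -0.989, -0.0], [0.0, 0.0, -1.0]]
ft_force: [0.7, -0.9, -0.8]
grip_width: 0.0394
gripper_force: 40.4
```

```bash
python3 plan.py .4722 .3865 .114 -98.4 10
```

```text
yaw now -98.4 turn deg 0.0 q6 126.6 tilt 0.02 w 0.0394 t 62.7
10 rows dp [0.0, -0.01, 0.5] turn z -0.0 ft [ 0.7 -0.9 -0.8]
```

>>> {"api": "move_arm", "payload": {"jaw": [3.5,3.5,3.5,3.5,3.5,3.5,3.5,3.5], "dp": [[0.04,-0.06,0.6],[0,0,0.7],[0,0,0.7],[0,0,0.7],[0,0,0.7],[0,0,0.7],[0,0,0.6],[0,0,0]], "turn": [[0,0,0],[0,0,0],[0,0,0],[0,0,0],[0,0,0],[0,0,0],[0,0,0],[0,0,0]]}}

```text
time_s: 63.37
position: [0.471, 0.3869, 0.1159]
tool_rot: [[0.989, -0.145, -0.002], [-0.145, -0.989, -0.001], [-0.002, 0.002, -1.0]]
ft_force: [0.5, 0.7, -0.3]
grip_width: 0.0395
gripper_force: 40.4
```

>>> {"api": "move_arm", "payload": {"jaw": [3.5,3.5,3.5,3.5], "dp": [[0,0,0.15],[0,0,0.1],[0,0,0.1],[0,0,0]], "turn": [[0,0,0],[0,0,0],[0,0,0],[0,0,0]]}}

```text
time_s: 63.7
position: [0.4715, 0.3873, 0.1141]
tool_rot: [[0.989, -0.145, 0.0], [-0.145, -0.989, 0.0], [0.0, -0.0, -1.0]]
ft_force: [-0.1, -0.2, -1.6]
grip_width: 0.0397
gripper_force: 40.4
```

>>> {"api": "move_arm", "payload": {"jaw": [3.5,3.5,3.5,4.5,5.6,5.6,5.6,5.6,5.6,5.6,5.6,5.6], "dp": [[0,0,0.1],[0,0,0.1],[0,0,0],[0,0,0],[0,0,0],[0,0,0],[0,0,0],[0,0,-1],[0,0,-2],[0,0,-2.5],[0,0,-2],[0,0,0]], "turn": [[0,0,0],[0,0,0],[0,0,0],[0,0,0],[0,0,0],[0,0,0],[0,0,0],[0,0,0],[0,0,0],[0,0,0],[0,0,0],[0,0,0]]}}

```text
time_s: 64.7
position: [0.4729, 0.3881, 0.1923]
tool_rot: [[0.989, -0.145, 0.007], [-0.145, -0.989, 0.004], [0.007, -0.005, -1.0]]
ft_force: [-0.3, -0.2, 0.0]
grip_width: 0.0559
gripper_force: 0.0
```

```bash
python3 - <<'E'
from fit import *
for n in("scene","side"):
    print(n);look("z"+n,.43,.585,.33,.42,.122,.142,n)
knobs()
E
python3 plan.py .681 .1115 .12 -98.4 12
```

```text
scene
196 mean [0.5551 0.379  0.1314] rect [551.1 378.8] [41.  42.3] 53.5 circ [551.6 378.8] 22.8
177 mean [0.476  0.3882 0.1314] rect [472.3 387.6] [40.9 41. ] 32.6 circ [471.2 386.5] 23.4
side
154 mean [0.5468 0.3692 0.131 ] rect [548.5 373.1] [41.  41.2] 10.7 circ [549.  372.7] 22.0
170 mean [0.468  0.3784 0.1308] rect [469.9 382.3] [43.  40.9] 80.9 circ [469.4 382.2] 22.2
scene knobs
99 mean [0.4547 0.0928 0.0315] rect [454.8  92.6] [40.6 38.9] 25.7 circ [452.8  93.8] 22.0
108 mean [0.4578 0.1806 0.0314] rect [456.1 179.2] [39.7 40.5] 22.1 circ [454.5 180.6] 22.8
72 mean [0.7084 0.2285 0.0375] rect [711.3 227.8] [11.7 52.2] 86.5 circ [711.5 231.3] 26.2
147 mean [0.6834 0.1155 0.0317] rect [681.3 113.9] [41.4 42.3] 85.1 circ [680.2 113.1] 22.9
side knobs
28 mean [0.5392 0.2319 0.0293] rect [534.5 231.8] [ 6.1 53.6] 87.2 circ [534.6 233.6] 26.8
198 mean [0.4501 0.0857 0.0315] rect [450.6  86.5] [40.3 42.8] 47.8 circ [451.8  87.7] 22.5
172 mean [0.4522 0.1726 0.0313] rect [454.2 175.1] [41.3 40.3] 76.3 circ [453.9 175. ] 22.3
76 mean [0.7036 0.2238 0.0368] rect [709.9 224. ] [13.2 58.8] 83.4 circ [710.4 228.5] 29.4
140 mean [0.6782 0.1078 0.0316] rect [680.2 109.4] [42.4 38.1] 42.5 circ [680.6 108.9] 22.5
yaw now -98.4 turn deg -0.0 q6 126.6 tilt 0.09 w 0.0558 t 64.9
12 rows dp [2.06, 2.02, 0.55] turn z 0.0001 ft [-0.1  0.1 -0.3]
```

>>> {"api": "move_arm", "payload": {"jaw": [6.2,6.2,6.2,6.2,6.2,6.2,6.2,6.2,6.2,6.2,6.2,6.2], "dp": [[1.06,1.02,0],[2.15,2.1,0],[2.15,2.1,0],[2.15,2.1,0],[2.15,2.1,0],[2.15,2.1,0],[2.15,2.1,0],[2.15,2.1,0.6],[2.15,2.1,1.5],[2.15,2.1,1.5],[2.15,2.1,1.5],[2.16,2.22,1.5]], "turn": [[0,0,0],[0,0,0],[0,0,0],[0,0,0],[0,0,0],[0,0,0],[0,0,0],[0,0,0],[0,0,0],[0,0,0],[0,0,0],[0,0,0]]}}

```text
time_s: 65.9
position: [0.6814, 0.1093, 0.1193]
tool_rot: [[0.989, -0.146, -0.002], [-0.146, -0.989, -0.0], [-0.002, 0.0, -1.0]]
ft_force: [-0.1, 0.9, 0.0]
grip_width: 0.0618
gripper_force: 0.0
```

>>> {"api": "move_arm", "payload": {"jaw": [6.2,6.2,6.2], "dp": [[0,0,0],[0,0,0],[0,0,0]], "turn": [[0,0,0],[0,0,0],[0,0,0]]}}

```text
time_s: 66.15
position: [0.6807, 0.1112, 0.1206]
tool_rot: [[0.989, -0.146, -0.001], [-0.146, -0.989, 0.0], [-0.001, -0.0, -1.0]]
ft_force: [0.1, 0.2, -0.5]
grip_width: 0.062
gripper_force: 0.0
```

```bash
python3 plan.py .681 .1115 .008 -98.4 6
```

```text
yaw now -98.4 turn deg -0.0 q6 97.8 tilt 0.06 w 0.062 t 66.2
6 rows dp [0.01, -0.01, 1.88] turn z 0.0001 ft [ 0.1  0.2 -0.5]
```

>>> {"api": "move_arm", "payload": {"jaw": [6.2,6.2,6.2,6.2,6.2,6.2,6.2,5,3.5,3.5,3.5,3.5], "dp": [[0,0,2],[0,0,2.5],[0,0,2.5],[0,0,2.1],[0,0,1.6],[0,0,0.5],[0,0,0],[0,0,0],[0,0,0],[0,0,0],[0,0,0],[0,0,0]], "turn": [[0,0,0],[0,0,0],[0,0,0],[0,0,0],[0,0,0],[0,0,0],[0,0,0],[0,0,0],[0,0,0],[0,0,0],[0,0,0],[0,0,0]]}}

```text
time_s: 67.15
position: [0.6818, 0.1117, 0.0111]
tool_rot: [[0.989, -0.145, 0.003], [-0.145, -0.989, 0.0], [0.003, -0.001, -1.0]]
ft_force: [-0.2, 1.4, 7.9]
grip_width: 0.0399
gripper_force: 40.9
```

>>> {"api": "move_arm", "payload": {"jaw": [3.5,3.5,3.5,3.5,3.5,3.5,3.5,3.5,3.5,3.5,3.5,3.5], "dp": [[0,0,0],[0,0,0],[0,0,-0.5],[0,0,-1],[0,0,-1.5],[0,0,-2],[0,0,-2],[0,0,-2.2],[0,0,-2.2],[0,0,-2.2],[0,0,-2],[0,0,0]], "turn": [[0,0,0],[0,0,0],[0,0,0],[0,0,0],[0,0,0],[0,0,0],[0,0,0],[0,0,0],[0,0,0],[0,0,0],[0,0,0],[0,0,0]]}}

```text
time_s: 68.15
position: [0.6823, 0.1115, 0.1708]
tool_rot: [[0.989, -0.145, 0.009], [-0.145, -0.989, -0.0], [0.009, -0.001, -1.0]]
ft_force: [0.0, 0.4, -0.6]
grip_width: 0.0398
gripper_force: 40.3
```

```bash
python3 plan.py .5355 .2685 .165 -98.4 8
```

```text
yaw now -98.4 turn deg -0.0 q6 97.8 tilt 0.5 w 0.0398 t 68.2
8 rows dp [-2.1, -1.68, 0.06] turn z 0.0001 ft [ 0.   0.4 -0.6]
```

>>> {"api": "move_arm", "payload": {"jaw": [3.5,3.5,3.5,3.5,3.5,3.5,3.5,3.5,3.5,3.5,3.5,3.5], "dp": [[-1.05,-0.84,0],[-2.1,-1.68,0],[-2.1,-1.68,0],[-2.1,-1.68,0],[-2.1,-1.68,0],[-2.1,-1.68,0],[-2.1,-1.68,0],[-1.5,-1.2,0],[-1,-0.82,0],[-0.65,-0.5,0],[0,0,0],[0,0,0]], "turn": [[0,0,0],[0,0,0],[0,0,0],[0,0,0],[0,0,0],[0,0,0],[0,0,0],[0,0,0],[0,0,0],[0,0,0],[0,0,0],[0,0,0]]}}

```text
time_s: 69.15
position: [0.5346, 0.2685, 0.165]
tool_rot: [[0.989, -0.145, 0.0], [-0.145, -0.989, -0.0], [0.0, 0.0, -1.0]]
ft_force: [-0.7, 0.8, -0.0]
grip_width: 0.0393
gripper_force: 40.3
```

>>> {"api": "move_arm", "payload": {"jaw": [3.5], "dp": [[0,0,0]], "turn": [[0,0,0]]}}

```text
time_s: 69.23
position: [0.535, 0.2681, 0.1649]
tool_rot: [[0.989, -0.146, 0.0], [-0.146, -0.989, -0.0], [0.0, 0.0, -1.0]]
ft_force: [-0.4, -0.3, 0.2]
grip_width: 0.0397
gripper_force: 40.3
```

```bash
python3 plan.py .5355 .2685 .114 -98.4 10
```

```text
yaw now -98.4 turn deg 0.0 q6 113.7 tilt 0.02 w 0.0397 t 69.2
10 rows dp [0.0, -0.0, 0.51] turn z -0.0 ft [-0.4 -0.3  0.2]
```

>>> {"api": "move_arm", "payload": {"jaw": [3.5,3.5,3.5,3.5,3.5,3.5,3.5,3.5], "dp": [[0.04,-0.02,0.6],[0,0,0.7],[0,0,0.7],[0,0,0.7],[0,0,0.7],[0,0,0.7],[0,0,0.6],[0,0,0]], "turn": [[0,0,0],[0,0,0],[0,0,0],[0,0,0],[0,0,0],[0,0,0],[0,0,0],[0,0,0]]}}

```text
time_s: 69.9
position: [0.5341, 0.2689, 0.1165]
tool_rot: [[0.989, -0.145, -0.002], [-0.145, -0.989, -0.001], [-0.002, 0.001, -1.0]]
ft_force: [-0.1, 0.0, -0.4]
grip_width: 0.0395
gripper_force: 40.3
```

>>> {"api": "move_arm", "payload": {"jaw": [3.5,3.5,3.5,3.5], "dp": [[0,0,0.15],[0,0,0.1],[0,0,0.1],[0,0,0]], "turn": [[0,0,0],[0,0,0],[0,0,0],[0,0,0]]}}

```text
time_s: 70.23
position: [0.5346, 0.269, 0.1146]
tool_rot: [[0.989, -0.145, 0.0], [-0.145, -0.989, 0.0], [0.0, -0.0, -1.0]]
ft_force: [0.4, -0.3, -1.3]
grip_width: 0.0395
gripper_force: 40.3
```

>>> {"api": "move_arm", "payload": {"jaw": [3.5,3.5,3.5,4.5,5.6,5.6,5.6,5.6,5.6,5.6,5.6,5.6], "dp": [[0,0,0.1],[0,0,0.1],[0,0,0],[0,0,0],[0,0,0],[0,0,0],[0,0,0],[0,0,-1],[0,0,-2],[0,0,-2.5],[0,0,-2],[0,0,0]], "turn": [[0,0,0],[0,0,0],[0,0,0],[0,0,0],[0,0,0],[0,0,0],[0,0,0],[0,0,0],[0,0,0],[0,0,0],[0,0,0],[0,0,0]]}}

```text
time_s: 71.23
position: [0.5362, 0.2695, 0.1927]
tool_rot: [[0.989, -0.145, 0.008], [-0.145, -0.989, 0.002], [0.008, -0.003, -1.0]]
ft_force: [-0.1, 0.8, 0.6]
grip_width: 0.0563
gripper_force: 0.0
```

```bash
python3 - <<'E'
from fit import *
for n in("scene","side"):
    print(n);look("z"+n,.43,.585,.23,.42,.122,.142,n)
knobs()
E
python3 plan.py .453 .090 .12 -98.4 8
```

```text
scene
173 mean [0.4757 0.3883 0.1315] rect [471.1 387.4] [44.7 39.6] 28.3 circ [470.5 388.4] 23.7
195 mean [0.5551 0.3789 0.1316] rect [551.6 378.8] [42.7 42.5] 56.5 circ [550.5 378.4] 23.3
170 mean [0.539  0.271  0.1314] rect [534.8 270.7] [40.  42.1] 84.0 circ [535.1 269.9] 22.2
side
168 mean [0.4682 0.3788 0.1308] rect [470.  383.1] [41.3 42.2] 33.7 circ [470.2 383.1] 22.6
155 mean [0.5469 0.369  0.1309] rect [549.3 373. ] [40.4 40.7] 53.8 circ [549.3 374.1] 23.7
175 mean [0.5305 0.2611 0.131 ] rect [532.2 264.2] [37.9 40.6] 40.2 circ [532.7 264.8] 21.9
6 mean [0.4535 0.2761 0.1233] rect [453.9 276.6] [8.9 7.4] 57.1 circ [454.1 276. ] 5.0
scene knobs
69 mean [0.7094 0.2284 0.0382] rect [711.5 227.5] [11.7 53.8] 86.8 circ [711.8 232.9] 26.9
97 mean [0.4542 0.093  0.0313] rect [453.   93.4] [41.3 39.6] 68.7 circ [452.6  91.8] 22.9
104 mean [0.4574 0.1808 0.0316] rect [456.  179.8] [39.1 40.9] 80.2 circ [455.8 180.7] 22.1
side knobs
77 mean [0.7044 0.2237 0.0369] rect [709.3 224.3] [13.9 60.4] 82.8 circ [710.  229.8] 30.2
34 mean [0.5405 0.2317 0.0293] rect [534.1 231.7] [ 6.  51.7] 89.2 circ [534.1 234.5] 25.9
195 mean [0.4502 0.0859 0.0315] rect [451.   86.7] [40.6 40.6] 65.4 circ [451.8  87.4] 22.0
171 mean [0.4526 0.1725 0.0315] rect [453.9 174. ] [41.7 40.8] 27.7 circ [452.9 175. ] 22.7
yaw now -98.4 turn deg -0.0 q6 113.7 tilt 0.09 w 0.0558 t 71.4
8 rows dp [-0.68, 2.36, 0.84] turn z 0.0001 ft [-0.1 -0.2 -0.1]
```

>>> {"api": "move_arm", "payload": {"jaw": [6.2,6.2,6.2,6.2,6.2,6.2,6.2,6.2,6.2,6.2,6.2,6.2], "dp": [[-0.34,1.18,0],[-0.68,2.36,0],[-0.68,2.36,0],[-0.68,2.36,0],[-0.68,2.36,0.4],[-0.68,2.36,1.3],[-0.68,2.36,1.5],[-0.68,2.36,1.5],[-0.34,1.18,1.5],[0,0,0.5],[0,0,0],[0,0,0]], "turn": [[0,0,0],[0,0,0],[0,0,0],[0,0,0],[0,0,0],[0,0,0],[0,0,0],[0,0,0],[0,0,0],[0,0,0],[0,0,0],[0,0,0]]}}

```text
time_s: 72.43
position: [0.4538, 0.0906, 0.1206]
tool_rot: [[0.989, -0.145, -0.0], [-0.145, -0.989, 0.0], [-0.0, -0.0, -1.0]]
ft_force: [0.4, -0.4, -0.8]
grip_width: 0.0617
gripper_force: 0.0
```

```bash
python3 plan.py .4528 .0898 .008 -98.4 6
```

```text
yaw now -98.3 turn deg -0.1 q6 94.9 tilt 0.02 w 0.0617 t 72.4
6 rows dp [-0.01, 0.02, 1.88] turn z 0.0002 ft [ 0.4 -0.4 -0.8]
```

>>> {"api": "move_arm", "payload": {"jaw": [6.2,6.2,6.2,6.2,6.2,6.2,6.2,5,3.5,3.5,3.5,3.5], "dp": [[-0.08,0.06,2],[0,0,2.5],[0,0,2.5],[0,0,2.1],[0,0,1.6],[0,0,0.5],[0,0,0],[0,0,0],[0,0,0],[0,0,0],[0,0,0],[0,0,0]], "turn": [[0,0,0],[0,0,0],[0,0,0],[0,0,0],[0,0,0],[0,0,0],[0,0,0],[0,0,0],[0,0,0],[0,0,0],[0,0,0],[0,0,0]]}}

```text
time_s: 73.43
position: [0.4533, 0.0899, 0.0099]
tool_rot: [[0.989, -0.145, 0.003], [-0.145, -0.989, 0.0], [0.003, -0.001, -1.0]]
ft_force: [-0.7, 2.0, 6.1]
grip_width: 0.0404
gripper_force: 40.0
```

>>> {"api": "move_arm", "payload": {"jaw": [3.5,3.5,3.5,3.5,3.5,3.5,3.5,3.5,3.5,3.5,3.5,3.5], "dp": [[0,0,0],[0,0,0],[0,0,-0.5],[0,0,-1],[0,0,-1.5],[0,0,-2],[0,0,-2],[0,0,-2.2],[0,0,-2.2],[0,0,-2.2],[0,0,-2],[0,0,0]], "turn": [[0,0,0],[0,0,0],[0,0,0],[0,0,0],[0,0,0],[0,0,0],[0,0,0],[0,0,0],[0,0,0],[0,0,0],[0,0,0],[0,0,0]]}}

```text
time_s: 74.43
position: [0.4539, 0.0896, 0.1687]
tool_rot: [[0.989, -0.145, 0.008], [-0.145, -0.989, -0.001], [0.008, -0.001, -1.0]]
ft_force: [0.7, -0.4, -0.7]
grip_width: 0.0402
gripper_force: 40.5
```

```bash
python3 plan.py .456 .2785 .165 -98.4 7
```

```text
yaw now -98.3 turn deg -0.1 q6 94.8 tilt 0.45 w 0.0402 t 74.4
7 rows dp [-0.36, -2.67, 0.05] turn z 0.0001 ft [ 0.7 -0.4 -0.7]
```

>>> {"api": "move_arm", "payload": {"jaw": [3.5,3.5,3.5,3.5,3.5,3.5,3.5,3.5,3.5,3.5,3.5,3.5], "dp": [[-0.18,-1.33,0],[-0.36,-2.67,0],[-0.36,-2.67,0],[-0.36,-2.67,0],[-0.36,-2.67,0],[-0.36,-2.67,0],[-0.26,-2,0],[-0.18,-1.3,0],[-0.1,-0.7,0],[0,0,0],[0,0,0],[0,0,0]], "turn": [[0,0,0],[0,0,0],[0,0,0],[0,0,0],[0,0,0],[0,0,0],[0,0,0],[0,0,0],[0,0,0],[0,0,0],[0,0,0],[0,0,0]]}}

```text
time_s: 75.43
position: [0.4548, 0.2772, 0.1645]
tool_rot: [[0.989, -0.146, -0.0], [-0.146, -0.989, -0.0], [-0.0, 0.0, -1.0]]
ft_force: [0.9, -0.6, -1.0]
grip_width: 0.0403
gripper_force: 40.5
```

```bash
python3 plan.py .456 .2785 .114 -98.4 10
```

```text
yaw now -98.4 turn deg 0.0 q6 117.0 tilt 0.02 w 0.0403 t 75.4
10 rows dp [0.01, -0.02, 0.5] turn z -0.0 ft [ 0.9 -0.6 -1. ]
```

>>> {"api": "move_arm", "payload": {"jaw": [3.5,3.5,3.5,3.5,3.5,3.5,3.5,3.5], "dp": [[0.12,-0.12,0.6],[0,0,0.7],[0,0,0.7],[0,0,0.7],[0,0,0.7],[0,0,0.7],[0,0,0.6],[0,0,0]], "turn": [[0,0,0],[0,0,0],[0,0,0],[0,0,0],[0,0,0],[0,0,0],[0,0,0],[0,0,0]]}}

```text
time_s: 76.1
position: [0.4555, 0.2789, 0.1161]
tool_rot: [[0.989, -0.145, -0.002], [-0.145, -0.989, -0.001], [-0.002, 0.001, -1.0]]
ft_force: [0.7, 0.3, -0.7]
grip_width: 0.0404
gripper_force: 40.5
```

>>> {"api": "move_arm", "payload": {"jaw": [3.5,3.5,3.5,3.5], "dp": [[0,0,0.15],[0,0,0.15],[0,0,0.1],[0,0,0]], "turn": [[0,0,0],[0,0,0],[0,0,0],[0,0,0]]}}

```text
time_s: 76.43
position: [0.4561, 0.2792, 0.1135]
tool_rot: [[0.989, -0.145, 0.0], [-0.145, -0.989, 0.0], [0.0, -0.0, -1.0]]
ft_force: [-0.1, -0.7, -0.6]
grip_width: 0.0406
gripper_force: 40.5
```

>>> {"api": "move_arm", "payload": {"jaw": [3.5,3.5,3.5,4.5,5.6,5.6,5.6,5.6,5.6,5.6,5.6,5.6], "dp": [[0,0,0.1],[0,0,0.1],[0,0,0],[0,0,0],[0,0,0],[0,0,0],[0,0,0],[0,0,-1],[0,0,-2],[0,0,-2.5],[0,0,-3],[0,0,-2]], "turn": [[0,0,0],[0,0,0],[0,0,0],[0,0,0],[0,0,0],[0,0,0],[0,0,0],[0,0,0],[0,0,0],[0,0,0],[0,0,0],[0,0,0]]}}

```text
time_s: 77.43
position: [0.4564, 0.2793, 0.2191]
tool_rot: [[0.989, -0.145, 0.002], [-0.145, -0.989, 0.001], [0.002, -0.001, -1.0]]
ft_force: [0.9, -0.1, 0.3]
grip_width: 0.0561
gripper_force: 0.0
```

>>> {"api": "move_arm", "payload": {"jaw": [5.6,5.6,5.6], "dp": [[0,0,-2],[0,0,-1],[0,0,0]], "turn": [[0,0,0],[0,0,0],[0,0,0]]}}

```text
time_s: 77.68
position: [0.4567, 0.2794, 0.2489]
tool_rot: [[0.989, -0.145, 0.004], [-0.145, -0.989, 0.002], [0.004, -0.002, -1.0]]
ft_force: [-0.8, -0.5, -0.4]
grip_width: 0.0561
gripper_force: 0.0
```

```bash
python3 - <<'E'
from fit import *
for n in("scene","side"):
    print(n);im,C,m,o=look("z"+n,.42,.585,.23,.42,.1215,.145,n); save("z"+n+".png",im)
a=cv2.imread("pics/zside.png")[80:220,100:240];b=cv2.imread("pics/zscene.png")[170:310,300:440]
cv2.imwrite("pics/z.png",cv2.resize(np.hstack([a,b]),None,fx=2.8,fy=2.8,interpolation=2))
E
```

```text
scene
152 mean [0.46   0.282  0.1313] rect [456.2 282.2] [38.9 42.5] 55.4 circ [456.6 281.5] 22.0
172 mean [0.5389 0.2714 0.1312] rect [534.7 270.5] [42.  41.1] 37.0 circ [535.  269.9] 22.4
177 mean [0.4761 0.3882 0.1315] rect [471.6 387.7] [43.3 40.4] 31.4 circ [472.6 387.7] 23.3
195 mean [0.5552 0.3791 0.1313] rect [552.  378.4] [40.9 41.3] 61.5 circ [549.7 378. ] 23.0
side
197 mean [0.4515 0.2711 0.1309] rect [452.7 273.8] [39.6 42.4] 49.9 circ [453.3 275.4] 22.8
179 mean [0.53   0.261  0.1308] rect [532.6 264.6] [40.6 41.2] 36.9 circ [532.5 264.9] 22.5
157 mean [0.5467 0.369  0.1308] rect [548.7 372.1] [41.5 41.9] 5.2 circ [549.8 373.5] 22.9
168 mean [0.4682 0.3783 0.1308] rect [469.4 384. ] [42.5 40.1] 84.8 circ [469.1 383.2] 23.2
```

View pics/z.png

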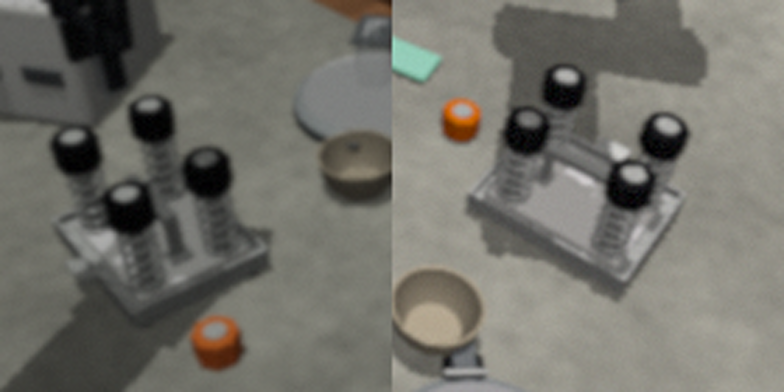

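All four rods now carry a spring and a level black knob (left crop at (77,150), (151,118), (207,172) and (130,207)). The orange knob is untouched.

```bash
python3 -c "
from rig import ticket
print(ticket.close_job())"
```

```text
the job is handed in; nothing more can be done
None
```

The tofu press is reassembled and handed in: the plate lies flat on the tray, and all four springs stand on their rods, each capped by a level black knob; the hand-in call did not return a verdict.

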